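Empty the beaker of milling balls

TASK

Take the beaker from under the bench riser, tip all four milling balls out of it into the steel tray, then set the empty beaker down gently, upright and in the middle of the round plate of the height-adjustable stand, letting go only once it rests there. The plate's height differs each time and is not measured, so feel for it; leave the closed cup and the flask where they stand.

Things in the scene. Friction and masses are not known exactly. Their poses are not given: they have to be found in the camera images.
- beaker: Clear open beaker, 54 mm outer diameter at the rim, 49 mm at the foot, 69 mm high, wall 2 mm, 56 to 104 g; origin at the centre of its underside, z up through the mouth. It stands under the riser with the balls in it, in one of two places, the closed cup in the other. Grip it across its diameter about 40 mm above the foot, with about 25 N.
- ball0_center (a point): White ceramic milling ball, 18 mm diameter, 20 g; this point is its centre. It starts in the beaker.
- ball1_center (a point): White ceramic milling ball, 18 mm diameter, 20 g; this point is its centre. It starts in the beaker.
- ball2_center (a point): White ceramic milling ball, 18 mm diameter, 20 g; this point is its centre. It starts in the beaker.
- ball3_center (a point): White ceramic milling ball, 18 mm diameter, 20 g; this point is its centre. It starts in the beaker.
- riser: White fixed shelf on four legs, its front (its -x) facing the robot's right: board 200 mm deep (x) by 340 wide (y), underside 200 and top 212 mm above the bench, 16 mm legs at x = +-90, y = +-160 mm. Origin on the bench under the board's centre. The beaker's axis is 30 to 40 mm behind the front edge: an upright gripper does not fit, one tilted about 45 degrees reaching in from the front does.
- cup: Closed specimen cup with a screw lid, 72 mm diameter, 76 mm high, beside the beaker under the riser, the two axes 114 to 135 mm apart. Origin at the centre of its underside. Not to be disturbed.
- tray: Fixed open steel tray, outside 200 (its x) by 180 (its y) by 45 mm high, walls and floor 4 mm. Origin at the centre of its underside on the bench.
- stand: Fixed dark stand with a round foot (110 mm) and a post with a level aluminium plate, 90 mm diameter, 8 mm thick, centred over the foot; origin at the centre of the foot's underside. The plate's top is 75 to 125 mm above the bench, not reported; it is sprung, giving about 1.2 mm per N over 12 mm, then rigid. A thumbscrew sticks out 42 mm to its +x, 53 mm up.
- flask: Conical flask, 76 mm diameter, 133 mm high, standing behind the tray. Origin at the centre of its underside. Not to be disturbed.
Not all that is in view belongs to the job. Several things look just like the beaker: the one meant starts farthest to the robot's left. Leave any red look-alike of the stand alone.

How it is judged:
On the way, in this order (a step that is already met when the one before it is completed fails the run):
1. the beaker is tipped over the tray, more than 75 degrees from upright (angle between beaker's own z axis and vertical above 1.3 rad and horizontal distance between beaker and tray below 0.2 m).
2. all four balls lie inside the tray (x of ball0_center in the frame of tray between -0.098 and 0.098 m and y of ball0_center in the frame of tray between -0.088 and 0.088 m and z of ball0_center in the frame of tray between 0 and 0.03 m and x of ball1_center in the frame of tray between -0.098 and 0.098 m and y of ball1_center in the frame of tray between -0.088 and 0.088 m and z of ball1_center in the frame of tray between 0 and 0.03 m and x of ball2_center in the frame of tray between -0.098 and 0.098 m and y of ball2_center in the frame of tray between -0.088 and 0.088 m and z of ball2_center in the frame of tray between 0 and 0.03 m and x of ball3_center in the frame of tray between -0.098 and 0.098 m and y of ball3_center in the frame of tray between -0.088 and 0.088 m and z of ball3_center in the frame of tray between 0 and 0.03 m), for 0.2 s.
3. the beaker, still held, rests upright on the stand's plate (angle between beaker's own z axis and vertical below 0.12 rad and horizontal distance between beaker and stand below 0.02 m and z of beaker in the frame of stand above 0.06 m and contact force between beaker and stand above 0.2 N and contact force between the fingers and beaker above 0.5 N), for 0.1 s.
At the end, for the whole second after the job is handed in: All four balls are inside the tray, on its floor; the beaker is released and at rest on the stand's plate, upright within 7 degrees, its axis within 20 mm of the stand's (all of step 2 and angle between beaker's own z axis and vertical below 0.12 rad and horizontal distance between beaker and stand below 0.02 m and z of beaker in the frame of stand above 0.06 m and contact force between beaker and stand above 0.2 N and linear speed of beaker below 0.02 m/s); the robot touches nothing.
It fails at once if the beaker pressed on the stand with more than 25 N (contact force between beaker and stand above 25 N).
It fails at once if the closed cup moved by more than 30 mm (distance of cup from where it was at the start of the episode above 0.03 m).
It fails at once if the flask moved by more than 30 mm (distance of flask from where it was at the start of the episode above 0.03 m).
It also fails if it takes over 67 s, if anything falls off the work surface, if the arm or the gripper's body presses on something with over 40 N, if the wrist force passes 120 N, or if a joint passes its speed limit or range.

ROBOT

A 6-joint arm with a two-finger parallel gripper is mounted at the origin on a cart in front of the work surface, level with it; the furniture and walls round the work are solid. World frame = base frame: x ahead of the robot, y to its left, z up, the work surface at z = 0. Lengths are in m, angles in rad, forces in N, time in s.
With the tool pointing down it reaches from about 0.425 to 1.125 m from the base axis. Payload 14.9 kg.
Tool frame: the origin (TCP) lies on the centre line of the jaws, within the pads' length; the fingertips stand 25 mm ahead of it and the grasp point (between the pads) lies 6 mm ahead of it (bot.tcp_to_tips is the distance from the TCP to the fingertips, in m); x points along the fingers, z is the direction in which the jaws open and shut, and the axes are right-handed (so a half turn about x gives the same grasp; the last joint's range is limited). The gripper opens to 91 mm and grips with 3 to 60 N. Pads are 32 mm wide; open, the fingers measure 118 mm over their backs; the gripper's body (76 mm by 178 mm) begins 60 mm behind the grasp point.
Start: joints at [-1.336, 0.379, 1.734, -0, 1.028, -0.033], TCP at [0.185, -0.675, 0.216] pointing down, gripper open.
Joint ranges: [-2.77, 2.77], [-0.74, 2.19], [0, 2.66], [-1.06, 4.2], [0.31, 2.87], [-3.08, 3.08]. Speed limits (rad/s): [1.89, 1.89, 2.39, 3.14, 3.14, 3.14].

INTERFACE

Orientations are given as a 3x3 rotation matrix whose columns are the frame's x, y, z axes.
In Python, from bench import bot gives the robot as it stands.
- The arm moves only by the shell command python3 -m crank 'ROWS'. ROWS is JSON, a list of rows, each an object with "translation": the shift along the tool's x, y, z in mm, a list of three; "delta_rot": the turn, a rotation vector about the tool's x, y, z in units of 8 degrees (1.0 is 8 degrees), a list of three; "jaw": the opening in per cent of the stroke, from 0 (shut) to 100 (fully open). In form: [{"translation": [tx, ty, tz], "delta_rot": [rx, ry, rz], "jaw": jaw}, ...]. A call has 1 to 20 rows; each row is the pose to reach, as a shift and turn from the pose commanded when the call began, along the tool's axes at that moment; what a row does not reach only later rows make up. A row lasts 1/8 s, in which the tool goes at most 62.5 mm and 10.7 degrees, less where a joint would pass 70% of its speed; a pose out of reach is approached as far as the arm can. A call with a gripper value outside its range is refused whole. The fingers move at their own pace and stop on an object; the grip force is fixed at half the most. Time passes only in rows, so rows that repeat a pose let the fingers close. It gives the time, the measured TCP pose, the force and the opening at its end, in the units of the state.
- bot.state(): the state, without advancing time (a new reading comes with each control period).
- bot.get_image(name): name is "scene" or "top"; returns a dict with "frame" (420x560x3 uint8, blue, green, red), "range_z" (420x560 float32, m along the optical axis (not along the pixel's ray), 0 where there is no reading), "vertical_fov" (degrees; the focal length in pixels is half the picture's height over the tangent of half this angle, whatever the lens; pixels are square), "cx", "cy" (the principal point, pixels), "T" (4x4, takes a point from camera to world coordinates). Camera axes: x right, y down, z forward; pixel columns grow to the right and rows downward; lengths in m; the calibration is good to about 2 mm. A picture is of the moment at which its call begins.
- bot.finish_job(): hands the job in, once; it reports no verdict.
Trained networks look in a picture, given as the dict that the camera call returned (one of the last four; its "shot" number tells which), for a name from the list of things; names that differ only in an ending like _2 or _b are one class to them, and where a whole thing is asked for, a point or a joint stands for the part that bears it (a point fixed in the world has none). Each returns a list of dicts, best first, with "score" (0 to 1); they miss things now and then, are a little off and sometimes report something else, mostly with a low value. They report only what shows in the picture. A call takes as long as a camera call. They do not tell look-alikes from the thing itself.
- bot.find_in(query, picture): "xyz" ([x, y, z] in m, in the coordinates of the camera as it stood for that picture, good to about 4 mm: the middle of the surface that is visible of it).
- bot.regions_of(query, picture): "region" (420x560 bool, what is visible of it).
The state is a dict: "time_s": time; "qpos": joint angles; "qd": joint speeds; "effort": joint torques, N m; "tool_pos": TCP position; "tcp_rot": TCP orientation; "ft_force": force on the tool from outside, world axes, zero at the start; "moment": the same for the moment, N m; "width": finger opening in m.
Only numpy, scipy, OpenCV 4.12 (cv2) and the standard library are available. Lean on these libraries where they do the work, as an engineer would, in place of code of your own. Each camera call takes 0.05 s, during which the arm holds its last target.

## Working session

There is one attempt and no reset: what is moved stays moved. The work goes in short steps, Python scripts to look and compute and a shell command to move; the robot and the scene stay as the last step left them, time stands still between calls to the robot, and variables do not carry over. Pictures are saved under pics/ and viewed, and the job is handed in when it is done.

```bash
ls -la; mkdir -p pics; cat > h.py <<'E'
import numpy as np, cv2, pickle
from bench import bot
def shot(n):
    p=bot.get_image(n); return p
def K(p):
    h,w=p['frame'].shape[:2]; f=h/2/np.tan(np.radians(p['vertical_fov'])/2); return f,p['cx'],p['cy']
def cloud(p):
    f,cx,cy=K(p); z=p['range_z']; v,u=np.mgrid[:z.shape[0],:z.shape[1]]
    P=np.stack([(u-cx)/f*z,(v-cy)/f*z,z,np.ones_like(z)],-1)@p['T'].T
    P=P[...,:3].copy(); P[z<=0]=np.nan; return P
def w(p,x): return (p['T']@np.r_[x,1])[:3]
def pix(p,X):
    f,cx,cy=K(p); c=np.linalg.inv(p['T'])@np.r_[X,1]; return c[0]/c[2]*f+cx,c[1]/c[2]*f+cy
E
python3 - <<'E'
from h import *
print({k:v for k,v in bot.state().items()})
for n in ['scene','top']:
    p=shot(n); cv2.imwrite(f'pics/{n}0.png',p['frame']); print(n,p['vertical_fov'],p['cx'],p['cy'],p['T'].round(3).tolist())
    for q in ['beaker','ball0_center','riser','cup','tray','stand','flask']:
        for d in bot.find_in(q,p):
            X=w(p,d['xyz']); print(q,round(d['score'],2),X.round(3),np.round(pix(p,X)))
E
```

```text
total 12
drwxr-xr-x  3 agent agent 4096 Dec  7 02:58 .
drwxr-xr-x 23 root  root  4096 Dec  7 02:58 ..
drwxr-xr-x  2 agent agent 4096 Dec  7 02:58 pics
{'time_s': 0.0, 'qpos': array([-1.33627301e+00,  3.79406944e-01,  1.73475954e+00,  2.30476692e-06,
        1.02850238e+00, -3.33303667e-02]), 'qd': array([-0.00088301,  0.00073023, -0.00071837, -0.00024983, -0.00089568,
       -0.00108415]), 'effort': array([-4.43572368e-03, -7.63729548e+01, -4.34379959e+01,  6.48930715e-02,
        4.23535192e-02, -9.80928780e-05]), 'tool_pos': array([ 0.1851491, -0.6746733,  0.2156999]), 'tcp_rot': array([[-2.48170106e-04,  9.64341486e-01,  2.64660986e-01],
       [ 1.04721254e-03,  2.64661099e-01, -9.64340918e-01],
       [-9.99999421e-01,  3.78357159e-05, -1.07555147e-03]]), 'ft_force': array([ 0.72266502,  0.00175612, -0.54025382]), 'moment': array([ 0.0578542 , -0.02885076, -0.02601252]), 'width': 0.09131803906997189}
scene 55.23598134716377 280.17770766933074 205.43447046912453 [[0.557, -0.463, 0.69, -0.377], [-0.831, -0.317, 0.458, -0.722], [0.006, -0.828, -0.561, 0.819], [0.0, 0.0, 0.0, 1.0]]

[... 226 characters left out ...]
 0.549 -0.093  0.   ] [277. 220.]
stand 0.87 [ 0.363 -0.535  0.011] [377. 307.]
stand 0.71 [ 0.467 -0.35   0.028] [332. 254.]
flask 0.76 [ 0.774 -0.094  0.054] [311. 179.]
top 57.46967071787134 281.04342886402503 207.7067314549559 [[0.292, -0.923, 0.251, 0.302], [-0.956, -0.281, 0.082, -0.189], [-0.006, -0.264, -0.965, 1.165], [0.0, 0.0, 0.0, 1.0]]
beaker 0.82 [0.602 0.07  0.032] [232. 191.]
beaker 0.54 [0.536 0.246 0.042] [170. 194.]
riser 0.92 [0.589 0.296 0.213] [142. 152.]
cup 0.58 [0.659 0.224 0.079] [188. 156.]
tray 0.77 [ 0.555 -0.109  0.006] [282. 224.]
stand 0.79 [ 0.465 -0.342  0.125] [355. 269.]
stand 0.7 [ 0.374 -0.524  0.079] [409. 324.]
stand 0.2 [0.585 0.296 0.211] [142. 154.]
```

```bash
python3 - <<'E'
import cv2
for n in ['scene','top']:
    im=cv2.imread(f'pics/{n}0.png'); cv2.imwrite(f'pics/{n}0b.png',cv2.resize(im,(784,588),interpolation=cv2.INTER_CUBIC))
im=cv2.imread('pics/scene0.png'); cv2.imwrite('pics/s_crop.png',cv2.resize(im[100:260,130:330],(800,640))[:600])
E
```

```text
(no output)
```

View pics/scene0b.png

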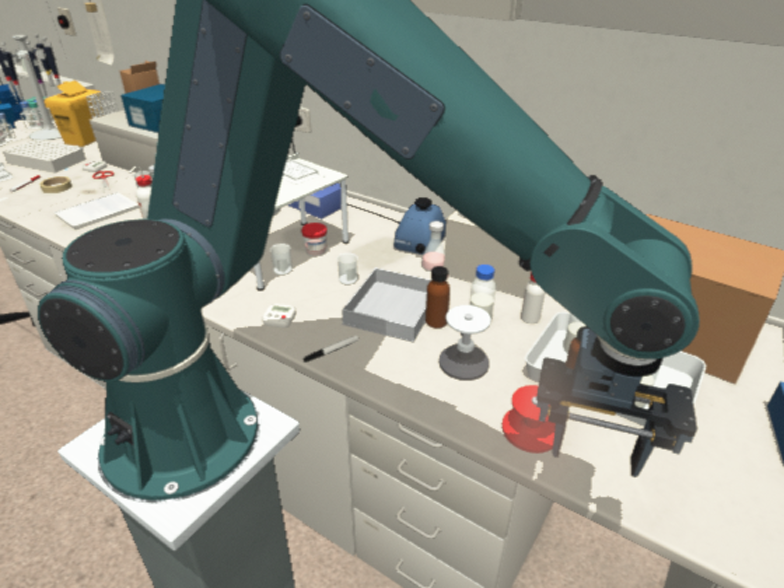

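View pics/top0b.png

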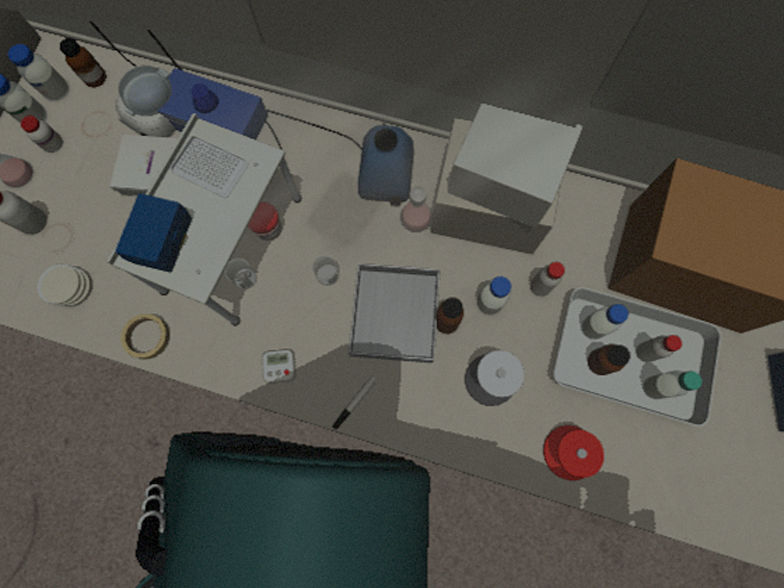

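View pics/s_crop.png

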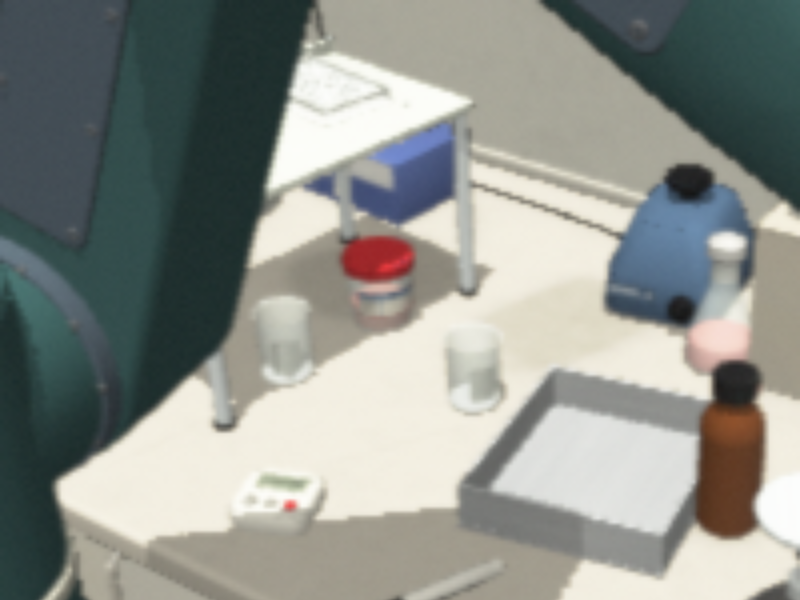

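```bash
python3 - <<'E'
from h import *
t=shot('top'); s=shot('scene')
im=t['frame']; cv2.imwrite('pics/t_crop.png',cv2.resize(im[90:290,60:380],(800,500),interpolation=cv2.INTER_CUBIC))
C=cloud(t); S=cloud(s)
def rect(m,C,name):
    P=C[m][:,:2].astype(np.float32); r=cv2.minAreaRect(P*1000); print(name,m.sum(),np.round(r[0],1),np.round(r[1],1),round(r[2],1), cv2.boxPoints(r).round().tolist())
z=C[...,2]
for q,lo,hi in [('riser',.205,.222),('tray',.038,.052)]:
    d=bot.regions_of(q,t)[0]; m=d['region']&(z>lo)&(z<hi); rect(m,C,q)
# stand plates
for p,Cc in((t,C),(s,S)):
  for q in ['stand','cup','beaker','flask']:
    for d in bot.regions_of(q,p):
        m=d['region']; P=Cc[m]; P=P[~np.isnan(P[:,0])]
        print(q,round(d['score'],2),m.sum(),np.median(P,0).round(3),P.min(0).round(3),P.max(0).round(3))
        if q=='stand' and len(P):
            h,e=np.histogram(P[:,2],bins=np.arange(0,.16,.004)); print(h)
        if q=='stand':
            zt=P[P[:,2]>.06]
            if len(zt)>30:
                zm=np.median(zt[:,2]); a=zt[abs(zt[:,2]-zm)<.006]; c,r=cv2.minEnclosingCircle((a[:,:2]*1000).astype(np.float32)); print('  plate',zm,c,r)
E
```

```text
riser 5688 [605.1 297.6] [198.8 340.9] 84.5 [[426.0, 215.0], [765.0, 182.0], [784.0, 380.0], [445.0, 413.0]]
tray 387 [ 553.3 -108.9] [201.4 179.8] 12.2 [[436.0, -42.0], [474.0, -218.0], [671.0, -175.0], [633.0, 0.0]]
stand 0.67 1355 [ 0.377 -0.528  0.075] [ 0.325 -0.611 -0.001] [ 0.434 -0.485  0.086]
[ 10  21 153 226  42   0   0   0   0   0   0   0   0   0   0   0   0  13
 292 505  76   8   0   0   0   0   0   0   0   0   0   0   0   0   0   0
   0   0   0]
  plate 0.07682610455266137 (378.4355773925781, -539.4837646484375) 45.32261657714844
stand 0.56 1298 [ 0.468 -0.339  0.125] [ 0.421 -0.414 -0.002] [ 0.546 -0.29   0.135]
[ 19  16 134 220  29   1   0   0   0   0   0   0   0   0   0   0   0   0
   0   0   0   0   0   0   0   0   0   0   0   1 109 576 162  19   0   0
   0   0   0]
  plate 0.12629812084727532 (475.8487548828125, -345.5836181640625) 44.949092864990234
cup 0.93 449 [0.655 0.22  0.075] [0.627 0.195 0.007] [0.696 0.251 0.083]
beaker 0.59 321 [0.537 0.245 0.039] [ 0.508  0.209 -0.004] [0.579 0.29  0.205]
beaker 0.52 348 [0.601 0.069 0.028] [ 0.57   0.037 -0.004] [0.636 0
[... 382 characters left out ...]
69531, -342.7814636230469) 46.291770935058594
stand 0.63 1184 [ 0.36  -0.533  0.013] [ 0.127 -0.624 -0.004] [ 0.42  -0.483  0.316]
[ 32  96 407 160  34  16  13  11   3   0   0   0   0   0   0   0  10  69
 288  28   2   0   0   0   0   0   0   0   0   0   0   0   0   0   0   0
   0   0   0]
  plate 0.0734862876962678 (378.2892150878906, -536.959228515625) 45.11678695678711
beaker 0.8 306 [0.527 0.234 0.042] [ 0.505  0.213 -0.005] [0.654 0.361 0.072]
beaker 0.79 297 [0.585 0.059 0.043] [ 0.567  0.038 -0.004] [0.715 0.132 0.068]
flask 0.95 360 [ 0.775 -0.092  0.057] [ 0.751 -0.128 -0.001] [ 0.907 -0.042  0.132]
flask 0.73 1328 [ 0.466 -0.349  0.023] [ 0.42  -0.398 -0.004] [ 0.638 -0.29   0.13 ]
```

View pics/t_crop.png

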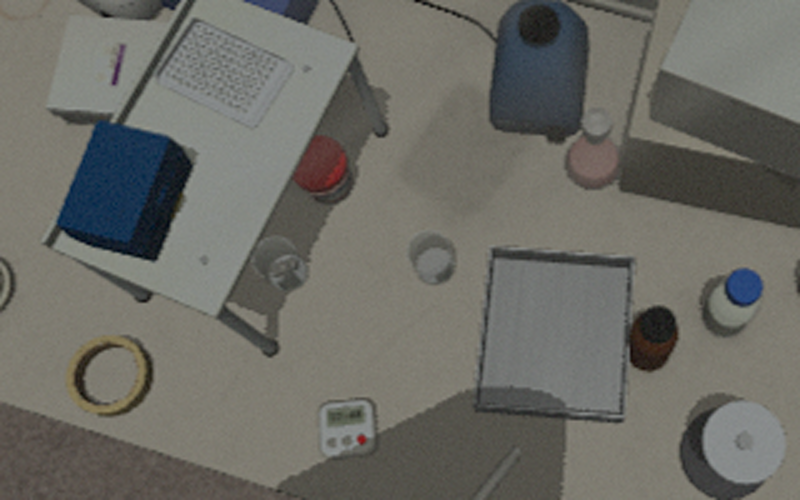

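```bash
cat >> h.py <<'E'
def ring(x,y,z,r,n=40):
    a=np.linspace(0,2*np.pi,n,endpoint=False); return np.c_[x+r*np.cos(a),y+r*np.sin(a),np.full(n,z)]
def proj(p,P):
    f,cx,cy=K(p); c=(np.c_[P,np.ones(len(P))]@np.linalg.inv(p['T']).T); return np.c_[c[:,0]/c[:,2]*f+cx,c[:,1]/c[:,2]*f+cy]
def sil(p,x,y,prof):
    P=np.concatenate([ring(x,y,z,r) for z,r in prof]); uv=proj(p,P).astype(np.float32)
    m=np.zeros(p['frame'].shape[:2],np.uint8); cv2.fillConvexPoly(m,np.round(cv2.convexHull(uv)*16).astype(np.int32),1,shift=4); return m>0
BK=[(0,.0245),(.069,.027)]; CUP=[(0,.036),(.076,.036)]
E
python3 - <<'E'
from h import *
from scipy.optimize import minimize
t=shot('top'); s=shot('scene')
for q,prof,x0 in [('beaker',BK,(.543,.245)),('cup',CUP,(.66,.23)),('beaker',BK,(.6,.07))]:
    ms=[]
    for p in (s,t):
        best=max(bot.regions_of(q,p),key=lambda d:(d['region']&sil(p,*x0,prof)).sum()); ms.append(best['region'])
    def iou(p,m,v):
        a=sil(p,*v,prof); return (a&m).sum()/(a|m).sum()
    for name,idx in (('s',[0]),('t',[1]),('both',[0,1])):
        r=minimize(lambda v:-sum(iou((s,t)[i],ms[i],v) for i in idx),x0,method='Nelder-Mead',options=dict(initial_simplex=[x0,(x0[0]+.015,x0[1]),(x0[0],x0[1]+.015)]))
        d=(r.x-np.array([.426,.215]))@np.array([.097,.995]); print(q,name,r.x.round(4),round(-r.fun/len(idx),3),'behind',round(d,4))
    for p,nm in ((s,'s'),(t,'t')):
        im=cv2.resize(p['frame'],None,fx=4,fy=4,interpolation=cv2.INTER_CUBIC)
        for z,rr in prof: cv2.polylines(im,[np.round((proj(p,ring(*r.x,z,rr))+.5)*4).astype(np.int32)],True,(0,255,0),1)
        u,v=proj(p,np.array([[*r.x,.04]]))[0]*4; u,v=int(u),int(v)
        cv2.imwrite(f'pics/fit_{q}{int(x0[0]*100)}_{nm}.png',im[max(0,v-180):v+180,max(0,u-180):u+180])
a=[cv2.imread(f'pics/fit_{k}.png') for k in ('beaker54_s','beaker54_t')]
cv2.imwrite('pics/fit.png',np.hstack(a))
E
```

```text
beaker s [0.5373 0.2441] 0.881 behind 0.0398
beaker t [0.5338 0.2391] 0.832 behind 0.0345
beaker both [0.5318 0.2392] 0.84 behind 0.0343
cup s [0.6663 0.2338] 0.773 behind 0.042
cup t [0.6681 0.2329] 0.737 behind 0.0413
cup both [0.6712 0.2381] 0.752 behind 0.0467
beaker s [0.5973 0.0661] 0.866 behind -0.1316
beaker t [0.5962 0.0625] 0.844 behind -0.1352
beaker both [0.5967 0.0656] 0.851 behind -0.1321
```

View pics/fit.png

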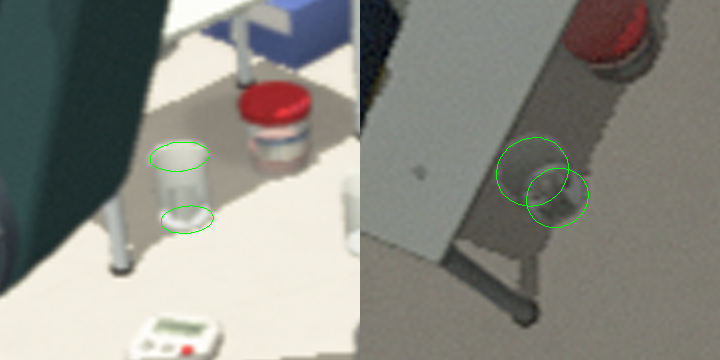

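The target is the beaker at scene (202,183) and top (170,194). It is the leftmost look-alike, under the riser, and the balls are visible inside it. The one at scene (246,192) stands in the open and is a decoy. The enlarged crop confirms this. I'll make the first transit move now, which also gives me data for a kinematic fit.

```bash
python3 -m crank '[{"translation":[-60,0,0],"delta_rot":[0,0,0],"jaw":80},{"translation":[-120,0,0],"delta_rot":[0,0,0],"jaw":80},{"translation":[-160,40,-30],"delta_rot":[0,0,0],"jaw":80},{"translation":[-160,80,-60],"delta_rot":[-1,0,0],"jaw":80}]'
cat > log.py <<'E'
from bench import bot; import json
s=bot.state(); 
with open('log.jsonl','a') as f: f.write(json.dumps([s['qpos'].tolist(),s['tool_pos'].tolist(),s['tcp_rot'].tolist()])+'\n')
print(s['time_s'],s['qpos'].round(4),s['tool_pos'].round(4),s['ft_force'].round(2),s['width'])
E
python3 log.py
```

```text
time_s: 2.3
tool_pos: [0.2473, -0.5964, 0.3801]
tcp_rot: [[0.002, 0.918, 0.397], [-0.005, 0.397, -0.918], [-1.0, -0.0, 0.005]]
ft_force: [0.7, -0.3, -1.0]
width: 0.073
2.3 [-1.2139e+00  1.4320e-01  1.7255e+00  1.0000e-04  1.2675e+00 -5.1900e-02] [ 0.2473 -0.5964  0.3801] [ 0.66 -0.3  -0.97] 0.07299928112533176
```

```bash
python3 - <<'E'
import json
E
python3 -m crank '[{"translation":[0,60,-20],"delta_rot":[-1,0,1],"jaw":80},{"translation":[0,120,-40],"delta_rot":[-2,0.5,2],"jaw":80},{"translation":[0,180,-60],"delta_rot":[-2.5,1,2],"jaw":80}]'; python3 log.py
python3 -m crank '[{"translation":[0,40,-30],"delta_rot":[0,1,1],"jaw":80},{"translation":[0,80,-60],"delta_rot":[0,1.5,2],"jaw":80}]'; python3 log.py
cat > kin.py <<'E'
import numpy as np, json
from scipy.spatial.transform import Rotation as R
from scipy.optimize import least_squares
C=np.array([[0,0,-1],[0,1,0],[1,0,0.]])  # columns tool x,y,z in flange: x=fz,y=fy,z=-fx
def rz(a): return R.from_euler('z',a).as_matrix()
def ry(a): return R.from_euler('y',a).as_matrix()
def fk(q,p):
    a1,d1,L1,L2,a3,b,d6=p
    A=rz(q[0]); B=A@ry(q[1]); D=A@ry(q[1]+q[2])
    W=A@np.array([a1,b,d1])+B@np.array([0,0,L1])+D@np.array([a3,0,L2])
    F=D@rz(q[3])@ry(q[4])@rz(q[5])
    return W+F[:,2]*d6, F@C
def load():
    L=[([-1.33627301e+00,3.79406944e-01,1.73475954e+00,2.3e-06,1.02850238e+00,-3.33303667e-02],[.1851491,-.6746733,.2156999],
     [[-2.48e-4,.96434,.26466],[1.047e-3,.26466,-.96434],[-.999999,3.8e-5,-1.0755e-3]])]
    L+= [tuple(json.loads(l)) for l in open('log.jsonl')]; return L
LO=np.array([-2.77,-.74,0,-1.06,.31,-3.08]);HI=np.array([2.77,2.19,2.66,4.2,2.87,3.08])
def fit(v=True):
    L=load()
    def res(p): return np.concatenate([fk(q,p)[0]-np.array(t) for q,t,_ in L]+[1e-4*(p-p0)])
    p0=np.array([0.1,.4,.45,.4,0,.02,.25])
    r=least_squares(res,p0); 
    if v:
        print(r.x.round(4),'pos',np.abs(r.fun[:-7]).max()); print('rot',[np.abs(fk(q,r.x)[1]-np.array(m)).max().round(4) for q,_,m in L])
    return r.x
def ik(T,Rm,p,q0):
    def res(q):
        t,m=fk(q,p); return np.r_[(t-T)*10,R.from_matrix(m.T@Rm).as_rotvec()]
    best=None
    for s in range(12):
        x0=np.clip(q0,LO+.01,HI-.01) if s==0 else np.random.default_rng(s).uniform(LO,HI)
        r=least_squares(res,x0,bounds=(LO,HI))
        e=np.abs(r.fun).max()
        c=(e>1e-3, np.abs(r.x-q0).max())
        if best is None or c<best[0]: best=(c,r.x,e)
        if s==0 and e<1e-4: break
    return best[1],best[2]
if __name__=='__main__': fit()
E
python3 kin.py
```

```text
time_s: 2.68
tool_pos: [0.3866, -0.47, 0.3767]
tcp_rot: [[0.154, 0.701, 0.697], [0.267, 0.649, -0.712], [-0.951, 0.296, -0.088]]
ft_force: [0.5, -0.9, -0.0]
width: 0.0728
2.675 [-1.0386  0.1512  1.7455  0.2749  1.4099 -0.2959] [ 0.3866 -0.47    0.3767] [ 0.52 -0.85 -0.02] 0.07281721900579827
time_s: 2.92
tool_pos: [0.4018, -0.375, 0.4057]
tcp_rot: [[0.193, 0.652, 0.734], [0.577, 0.529, -0.622], [-0.794, 0.543, -0.274]]
ft_force: [-0.4, 0.4, 0.0]
width: 0.0727
2.925 [-1.0223  0.147   1.7736  0.4868  1.6671 -0.297 ] [ 0.4018 -0.375   0.4057] [-0.41  0.43  0.05] 0.07270443644480913
[0.     0.3181 0.5508 0.6039 0.0414 0.0233 0.2664] pos 4.468233111287745e-08
rot [np.float64(0.0), np.float64(0.0), np.float64(0.0), np.float64(0.0)]
```

```bash
cat >> kin.py <<'E'
def joints(q,p):
    a1,d1,L1,L2,a3,b,d6=p
    A=rz(q[0]);B=A@ry(q[1]);D=A@ry(q[1]+q[2])
    E=A@np.array([a1,b,d1])+B@np.array([0,0,L1]); return E,E+D@np.array([a3,0,L2])
def Rt(az,th,flip=1):
    "tool pointing along azimuth az, th below horizontal; z horizontal to the right of it*flip"
    n=np.array([np.cos(az),np.sin(az),0]); x=n*np.cos(th)-np.array([0,0,np.sin(th)])
    z=flip*np.array([np.sin(az),-np.cos(az),0]); return np.c_[x,np.cross(z,x),z]
def rows(T,Rm,T0,R0):
    return (R0.T@(T-T0)*1000).round(1), (np.degrees(R.from_matrix(R0.T@Rm).as_rotvec())/8).round(2)
E
python3 - <<'E'
from kin import *
p=fit(False); q0=np.array(load()[-1][0]); d=np.radians
azr=np.arctan2(.995,.097)
B=np.array([.533,.240,.041])
for th in (30,40,45):
  for flip in (1,-1):
    for daz in (0,-20,-40):
      Rm=Rt(azr+d(daz),d(th),flip); T=B-Rm[:,0]*.006
      q,e=ik(T,Rm,p,q0); E,W=joints(q,p)
      print(th,flip,daz,'q',q.round(2),'e',round(e,4),'W',W.round(2))
E
```

```text
30 1 0 q [-0.04  0.65  2.13  1.42  1.06 -1.15] e 0.0 W [0.51 0.01 0.18]
30 1 -20 q [ 0.01  0.61  2.27  1.87  0.95 -1.28] e 0.0 W [0.43 0.03 0.18]
30 1 -40 q [ 0.14  0.58  2.38  2.43  0.9  -1.43] e 0.0 W [0.36 0.07 0.18]
30 -1 0 q [-0.04  0.65  2.13  1.42  1.06  1.99] e 0.0 W [0.51 0.01 0.18]
30 -1 -20 q [0.01 0.61 2.27 1.87 0.95 1.86] e 0.0 W [0.43 0.03 0.18]
30 -1 -40 q [0.14 0.58 2.38 2.43 0.9  1.71] e 0.0 W [0.36 0.07 0.18]
40 1 0 q [ 0.02  0.57  2.14  1.33  0.9  -1.01] e 0.0 W [0.51 0.03 0.22]
40 1 -20 q [ 0.06  0.52  2.27  1.76  0.75 -1.11] e 0.0 W [0.44 0.05 0.22]
40 1 -40 q [ 0.18  0.48  2.36  2.34  0.64 -1.29] e 0.0 W [0.38 0.09 0.22]
40 -1 0 q [0.02 0.57 2.14 1.33 0.9  2.13] e 0.0 W [0.51 0.03 0.22]
40 -1 -20 q [0.06 0.52 2.27 1.76 0.75 2.04] e 0.0 W [0.44 0.05 0.22]
40 -1 -40 q [0.18 0.48 2.36 2.34 0.64 1.85] e 0.0 W [0.38 0.09 0.22]
45 1 0 q [ 0.05  0.54  2.14  1.26  0.83 -0.92] e 0.0 W [0.51 0.05 0.23]
45 1 -20 q [ 0.09  0.48  2.26  1.67  0.65 -0.99] e 0.0 W [0.45 0.07 0.23]
45 1 -40 q [ 0.2   0.45  2.34  2.26  0.52 -1.18] e 0.0 W [0.4  0.11 0.23]
45 -1 0 q [0.05 0.54 2.14 1.26 0.83 2.22] e 0.0 W [0.51 0.05 0.23]
45 -1 -20 q [0.09 0.48 2.26 1.67 0.65 2.15] e 0.0 W [0.45 0.07 0.23]
45 -1 -40 q [0.2  0.45 2.34 2.26 0.52 1.96] e 0.0 W [0.4  0.11 0.23]
```

```bash
python3 - <<'E'
from kin import *
from h import *
p=fit(False); d=np.radians
qg=np.array([-0.04,0.65,2.13,1.42,1.06,-1.15])
G=np.array([.565,-.105,.10]); St=np.array([.475,-.344,.20])
for az in range(-60,130,20):
    Rm=Rt(d(az),d(30)); o=[]
    for f in (0,180,-180,130,-130):
        Rs=Rm@R.from_rotvec([d(f),0,0]).as_matrix(); q,e=ik(G-Rs[:,0]*.006,Rs,p,qg); o.append((f,q.round(2).tolist(),round(e,3)))
    print(az,o[0],*[(a,b[5],e) for a,b,e in o[1:]])
    q,e=ik(St-Rm[:,0]*.006,Rm,p,qg); print('   stand',q.round(2),round(e,3))
t=shot('top'); cv2.imwrite('pics/t2.png',cv2.resize(t['frame'],(784,588)))
C=cloud(t)
P=C[190:240,305:345].reshape(-1,3); P=P[P[:,2]>.055]; print('bottle',P.min(0),P.max(0),np.median(P[P[:,2]>P[:,2].max()-.02],0))
E
```

```text
-60 (0, [0.1, 0.42, 2.11, -1.06, 0.88, -2.62], np.float64(0.33)) (180, 0.52, np.float64(0.33)) (-180, 0.52, np.float64(0.33)) (130, -3.08, np.float64(2.275)) (-130, -3.08, np.float64(1.374))
   stand [-0.43  0.15  2.4   4.15  0.63 -2.14] 0.0
-40 (0, [0.06, 0.42, 2.38, 4.09, 0.82, -1.88], np.float64(0.0)) (180, 1.26, np.float64(0.0)) (-180, 1.26, np.float64(0.0)) (130, 0.38, np.float64(0.0)) (-130, 2.13, np.float64(0.0))
   stand [-0.65  0.11  2.46  3.24  0.47 -1.63] 0.0
-20 (0, [-0.14, 0.39, 2.46, 3.41, 0.77, -1.66], np.float64(0.0)) (180, 1.48, np.float64(0.0)) (-180, 1.48, np.float64(0.0)) (130, 0.61, np.float64(0.0)) (-130, 2.36, np.float64(0.0))
   stand [-0.87  0.13  2.44  2.26  0.59 -1.06] 0.0
0 (0, [-0.38, 0.39, 2.46, 2.67, 0.78, -1.42], np.float64(0.0)) (180, 1.72, np.float64(0.0)) (-180, 1.72, np.float64(0.0)) (130, 0.85, np.float64(0.0)) (-130, 2.59, np.float64(0.0))
   stand [-1.02  0.2   2.34  1.69  0.84 -0.87] 0.0
20 (0, [-0.56, 0.43, 2.38, 2.03, 0.86, -1.22], np.float64(0.0)) (180, 1.92, np.float64(0.0)) (-180, 1.92, np.float64(0.0)) (130, 1.05, np.float64(0.0)) (-130, 
[... 658 characters left out ...]
)) (130, 1.24, np.float64(0.0)) (-130, 2.98, np.float64(0.0))
   stand [-0.96  0.59  1.73  0.67  1.68 -1.02] 0.0
100 (0, [-0.54, 0.7, 1.78, 0.71, 1.52, -1.09], np.float64(0.0)) (180, 2.05, np.float64(0.0)) (-180, 2.05, np.float64(0.0)) (130, 1.18, np.float64(0.0)) (-130, 2.92, np.float64(0.0))
   stand [-0.87  0.66  1.61  0.47  1.83 -1.16] 0.0
120 (0, [-0.46, 0.76, 1.66, 0.51, 1.67, -1.19], np.float64(0.0)) (180, 1.95, np.float64(0.0)) (-180, 1.95, np.float64(0.0)) (130, 1.08, np.float64(0.0)) (-130, 2.82, np.float64(0.0))
   stand [-0.78  0.7   1.53  0.25  1.93 -1.34] 0.0
bottle [ 0.54258466 -0.28022156  0.0554171 ] [ 0.64633862 -0.19496946  0.15390773] [ 0.56856943 -0.22216079  0.14796553]
```

View pics/t2.png

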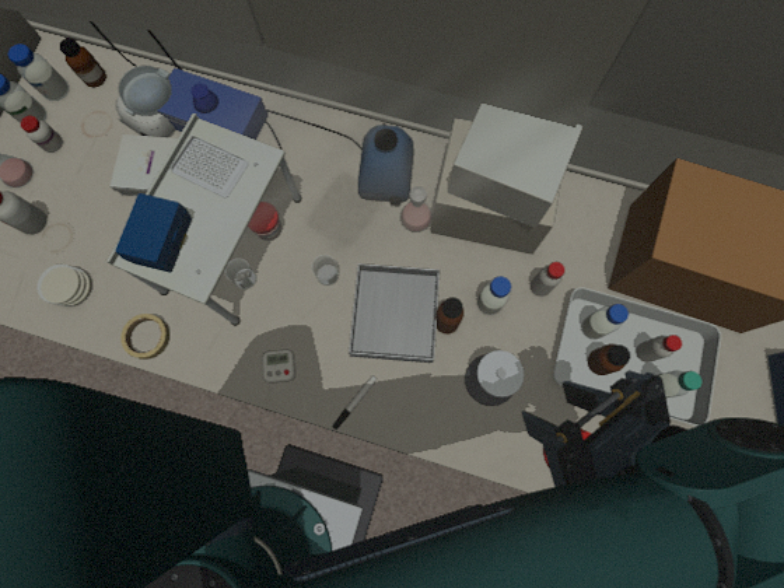

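```bash
python3 - <<'E'
from kin import *
p=fit(False); d=np.radians
Cn=np.array([.553,-.100,.10])
for az in (0,20,40):
    q=np.array([-0.04,0.65,2.13,1.42,1.06,-1.15]); n=np.array([np.cos(d(az)),np.sin(d(az)),0])
    for th in (30,50,70,90,110,125,145):
        G=Cn-.035*n; G[2]=.20 if th<100 else .095
        Rm=Rt(d(az),d(th)); q,e=ik(G-Rm[:,0]*.006,Rm,p,q); E,W=joints(q,p); print(az,th,q.round(2),round(e,4),'W',W.round(3),'E',E.round(2))
E
```

```text
0 30 [-0.42  0.02  2.56  2.42  0.56 -1.15] 0.0 W [ 0.282 -0.1    0.336] E [0.02 0.02 0.87]
0 50 [-0.38 -0.06  2.42  1.12  0.31  0.17] 0.0423 W [ 0.344 -0.112  0.41 ] E [-0.02  0.03  0.87]
0 70 [-0.28 -0.01  2.27  0.18  0.56  1.15] 0.0 W [ 0.425 -0.1    0.456] E [0.   0.02 0.87]
0 90 [-0.23  0.12  2.09 -0.    0.93  1.34] 0.0 W [ 0.518 -0.1    0.472] E [0.07 0.01 0.86]
0 110 [-0.2   0.44  1.95 -0.08  1.1   1.42] 0.0 W [ 0.611 -0.1    0.351] E [ 0.23 -0.02  0.82]
0 125 [-0.18  0.56  1.82 -0.11  1.37  1.44] 0.0 W [ 0.674 -0.1    0.318] E [ 0.29 -0.03  0.78]
0 145 [-0.17  0.74  1.66 -0.14  1.69  1.46] 0.0 W [ 0.741 -0.1    0.251] E [ 0.37 -0.04  0.73]
20 30 [-0.64  0.11  2.46  1.75  0.82 -0.9 ] 0.0 W [ 0.298 -0.193  0.336] E [ 0.06 -0.02  0.87]
20 50 [-0.51  0.    2.36  1.12  0.57 -0.2 ] 0.0 W [ 0.356 -0.172  0.409] E [0.01 0.02 0.87]
20 70 [-0.37  0.02  2.23  0.38  0.66  0.58] 0.0 W [ 0.433 -0.144  0.456] E [0.02 0.02 0.87]
20 90 [-0.26  0.13  2.08 -0.    0.93  0.97] 0.0 W [ 0.52  -0.112  0.472] E [0.07 0.   0.86]
20 110 [-0.17  0.43  1.96 -0.19  1.07  1.17] 0.0 W [ 0.608 -0.08   0.351] 
[... 166 characters left out ...]
 W [ 0.73  -0.036  0.251] E [ 0.36 -0.01  0.73]
40 30 [-0.72  0.23  2.3   1.36  1.07 -0.86] 0.0 W [ 0.345 -0.274  0.336] E [ 0.11 -0.07  0.85]
40 50 [-0.59  0.11  2.25  0.98  0.84 -0.42] 0.0 W [ 0.392 -0.235  0.409] E [ 0.06 -0.01  0.87]
40 70 [-0.43  0.08  2.17  0.45  0.79  0.14] 0.0 W [ 0.455 -0.182  0.456] E [0.05 0.   0.87]
40 90 [-0.27  0.14  2.06 -0.    0.94  0.6 ] 0.0 W [ 0.526 -0.122  0.472] E [0.08 0.   0.86]
40 110 [-0.14  0.41  1.98 -0.31  1.01  0.93] 0.0 W [ 0.598 -0.063  0.351] E [ 0.22 -0.01  0.82]
40 125 [-0.07  0.52  1.89 -0.44  1.23  1.06] 0.0 W [ 0.646 -0.022  0.318] E [0.28 0.   0.8 ]
40 145 [-0.    0.68  1.77 -0.56  1.52  1.15] 0.0 W [0.697 0.021 0.251] E [0.35 0.02 0.75]
```

```bash
cat >> kin.py <<'E'
def plan(T,Rm,n=20,T0=None,R0=None):
    from bench import bot
    p=fit(False); s=bot.state(); q=s['qpos']
    T0=s['tool_pos'] if T0 is None else T0; R0=s['tcp_rot'] if R0 is None else R0
    tr,dr=rows(T,Rm,T0,R0); rv=R.from_matrix(R0.T@Rm).as_rotvec()
    out=[]; mx=0; 
    for k in range(1,n+1):
        Ti=T0+(T-T0)*k/n; Ri=R0@R.from_rotvec(rv*k/n).as_matrix(); q2,e=ik(Ti,Ri,p,q); mx=max(mx,np.abs(q2-q).max()); q=q2; out.append(e)
    print('row',tr,dr,'dist',round(np.linalg.norm(tr)),'deg',round(np.degrees(np.linalg.norm(rv))),'e',np.round(max(out),4),'maxstep',round(mx,3),'q',q.round(2))
    return q
E
python3 - <<'E'
from kin import *
d=np.radians; Rg=Rt(np.arctan2(.995,.097),d(30)); B=np.array([.533,.240,.041])
M=np.array([.50,-.02,.32]); plan(M,Rg)
P=B-.156*Rg[:,0]; plan(P,Rg,T0=M,R0=Rg); print(P)
plan(P,Rg)
E
```

```text
row [ 292.6  201.  -121.7] [-4.36  1.85  2.41] dist 375 deg 43 e 0.0 maxstep 0.032 q [-0.52  0.17  2.08  0.91  1.54 -0.78]
row [ 210.4 -110.6    7.6] [0. 0. 0.] dist 238 deg 0 e 0.0 maxstep 0.509 q [-0.29  0.49  2.15  1.15  1.2  -1.05]
[0.51989159 0.10553748 0.119     ]
row [ 528.2  169.2 -129. ] [-4.36  1.85  2.41] dist 569 deg 43 e 0.0 maxstep 0.049 q [-0.29  0.49  2.15  1.15  1.2  -1.05]
```

```bash
python3 -m crank '[{"translation":[49,33,-20],"delta_rot":[-0.7,0.3,0.4],"jaw":80},{"translation":[98,67,-41],"delta_rot":[-1.5,0.6,0.8],"jaw":80},{"translation":[146,100,-61],"delta_rot":[-2.2,0.9,1.2],"jaw":80},{"translation":[195,134,-81],"delta_rot":[-2.9,1.23,1.6],"jaw":80},{"translation":[244,167,-101],"delta_rot":[-3.6,1.54,2.0],"jaw":80},{"translation":[293,201,-122],"delta_rot":[-4.36,1.85,2.41],"jaw":80},{"translation":[293,201,-122],"delta_rot":[-4.36,1.85,2.41],"jaw":80}]'; python3 log.py; python3 - <<'E'
from kin import *
d=np.radians; Rg=Rt(np.arctan2(.995,.097),d(30)); B=np.array([.533,.240,.041])
plan(B-.156*Rg[:,0],Rg)
E
```

```text
time_s: 3.85
tool_pos: [0.4989, -0.0228, 0.3117]
tcp_rot: [[0.079, 0.053, 0.995], [0.855, 0.509, -0.095], [-0.512, 0.859, -0.005]]
ft_force: [0.4, -0.1, -0.2]
width: 0.0731
3.85 [-0.5264  0.1753  2.0767  0.8949  1.5292 -0.7823] [ 0.4989 -0.0228  0.3117] [ 0.37 -0.08 -0.24] 0.07307665639402602
row [210.1 -99.1   9.6] [-0.02 -0.03  0.1 ] dist 232 deg 1 e 0.0 maxstep 0.02 q [-0.29  0.49  2.15  1.15  1.2  -1.05]
```

```bash
python3 -m crank '[{"translation":[52,-25,2],"delta_rot":[0,0,0],"jaw":80},{"translation":[105,-50,5],"delta_rot":[0,0,0.1],"jaw":80},{"translation":[157,-75,7],"delta_rot":[0,0,0.1],"jaw":80},{"translation":[210,-99,9.6],"delta_rot":[0,0,0.1],"jaw":80},{"translation":[210,-99,9.6],"delta_rot":[0,0,0.1],"jaw":80}]'; python3 log.py; python3 - <<'E'
from kin import *
from h import *
d=np.radians; Rg=Rt(np.arctan2(.995,.097),d(30)); B=np.array([.533,.240,.041])
plan(B-.006*Rg[:,0],Rg)
for n in ('scene','top'):
    p=shot(n); im=cv2.resize(p['frame'],None,fx=4,fy=4,interpolation=cv2.INTER_CUBIC); u,v=np.array(pix(p,B))*4; u,v=int(u),int(v)
    cv2.imwrite(f'pics/pre_{n}.png',im[max(0,v-280):v+280,max(0,u-300):u+300])
E
```

```text
time_s: 4.47
tool_pos: [0.52, 0.1032, 0.118]
tcp_rot: [[0.081, 0.056, 0.995], [0.862, 0.498, -0.098], [-0.501, 0.866, -0.008]]
ft_force: [0.6, 0.1, 1.7]
width: 0.073
4.475 [-0.2935  0.4972  2.1486  1.1407  1.2038 -1.0388] [0.52   0.1032 0.118 ] [0.57 0.1  1.69] 0.07303412175723402
row [1.514e+02 2.200e+00 1.000e-01] [-0.05 -0.02  0.01] dist 151 deg 0 e 0.0 maxstep 0.015 q [-0.04  0.65  2.13  1.42  1.06 -1.15]
```

View pics/pre_scene.png

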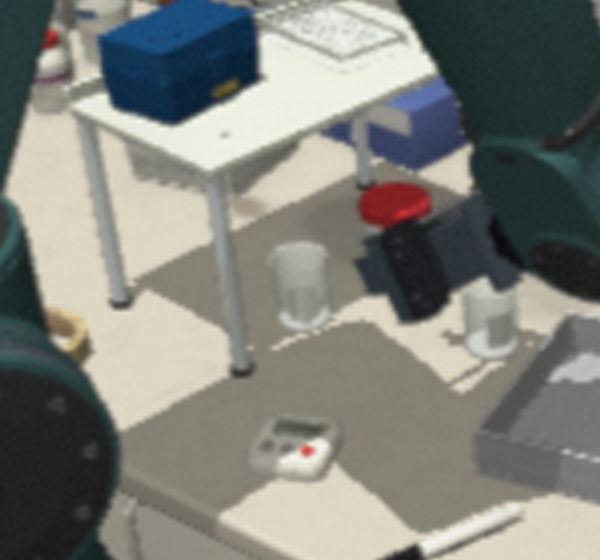

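View pics/pre_top.png

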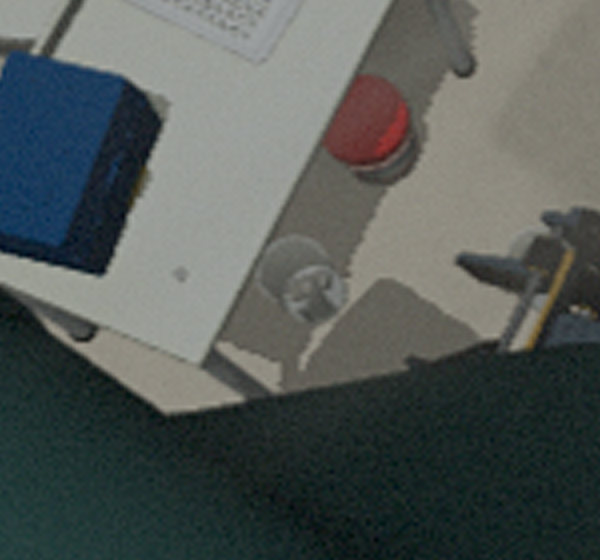

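```bash
python3 -m crank '[{"translation":[30,0,0],"delta_rot":[0,0,0],"jaw":80},{"translation":[60,1,0],"delta_rot":[0,0,0],"jaw":80},{"translation":[90,1,0],"delta_rot":[0,0,0],"jaw":80},{"translation":[120,2,0],"delta_rot":[0,0,0],"jaw":80},{"translation":[140,2,0],"delta_rot":[0,0,0],"jaw":80},{"translation":[151,2,0],"delta_rot":[0,0,0],"jaw":80},{"translation":[151,2,0],"delta_rot":[0,0,0],"jaw":80}]'; python3 log.py; python3 - <<'E'
from h import *
B=np.array([.533,.240,.041])
for n in ('scene','top'):
    p=shot(n); im=cv2.resize(p['frame'],None,fx=4,fy=4,interpolation=cv2.INTER_CUBIC); u,v=np.array(pix(p,B))*4; u,v=int(u),int(v)
    cv2.imwrite(f'pics/g_{n}.png',im[max(0,v-280):v+280,max(0,u-300):u+300])
a=[cv2.resize(cv2.imread(f'pics/g_{n}.png'),(400,400)) for n in('scene','top')]; cv2.imwrite('pics/g.png',np.hstack(a))
E
```

```text
time_s: 5.45
tool_pos: [0.535, 0.2329, 0.0474]
tcp_rot: [[0.086, 0.051, 0.995], [0.861, 0.498, -0.1], [-0.501, 0.866, -0.001]]
ft_force: [0.2, 0.2, -0.7]
width: 0.073
5.45 [-0.0388  0.6444  2.1254  1.4178  1.064  -1.1415] [0.535  0.2329 0.0474] [ 0.15  0.23 -0.74] 0.07298798836303788
```

View pics/g.png

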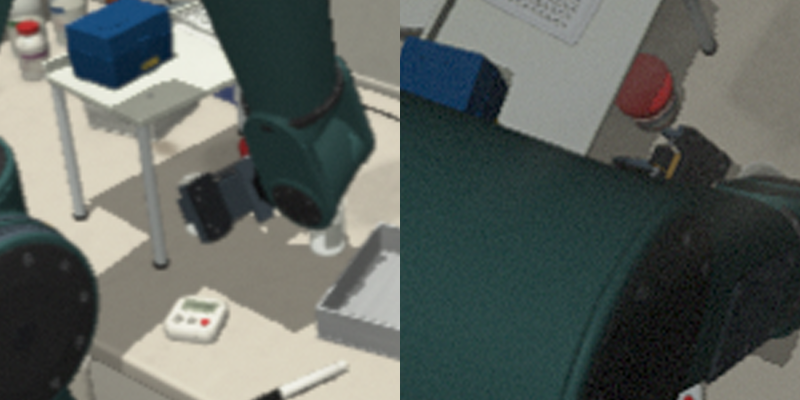

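```bash
python3 -m crank '[{"translation":[0,0,0],"delta_rot":[0,0,0],"jaw":60},{"translation":[0,0,0],"delta_rot":[0,0,0],"jaw":40},{"translation":[0,0,0],"delta_rot":[0,0,0],"jaw":20},{"translation":[0,0,0],"delta_rot":[0,0,0],"jaw":20},{"translation":[0,0,0],"delta_rot":[0,0,0],"jaw":20},{"translation":[0,0,0],"delta_rot":[0,0,0],"jaw":20}]'; python3 log.py
```

```text
time_s: 6.3
tool_pos: [0.5343, 0.2334, 0.0467]
tcp_rot: [[0.085, 0.052, 0.995], [0.862, 0.498, -0.099], [-0.501, 0.866, -0.003]]
ft_force: [-1.5, -0.8, 4.0]
width: 0.0512
6.3 [-0.038   0.6456  2.1259  1.4185  1.064  -1.142 ] [0.5343 0.2334 0.0467] [-1.49 -0.8   3.95] 0.0511810525598608
```

```bash
python3 -m crank '[{"translation":[-5,8.7,0],"delta_rot":[0,0,0],"jaw":20},{"translation":[-10,17,0],"delta_rot":[0,0,0],"jaw":20},{"translation":[-40,7,0],"delta_rot":[0,0,0],"jaw":20},{"translation":[-75,-5,0],"delta_rot":[0,0,0],"jaw":20},{"translation":[-110,-12,0],"delta_rot":[0,0,0],"jaw":20},{"translation":[-160,-23,0],"delta_rot":[0,0,0],"jaw":20},{"translation":[-200,40,0],"delta_rot":[0,0,0],"jaw":20},{"translation":[-200,40,0],"delta_rot":[0,0,0],"jaw":20}]'; python3 log.py; python3 - <<'E'
from h import *
s=bot.state(); B=s['tool_pos']
for n in ('scene','top'):
    p=shot(n); im=cv2.resize(p['frame'],None,fx=3,fy=3,interpolation=cv2.INTER_CUBIC); u,v=np.array(pix(p,B))*3; u,v=int(u),int(v)
    cv2.imwrite(f'pics/l_{n}.png',cv2.resize(im[max(0,v-280):v+280,max(0,u-280):u+280],(400,400)))
a=[cv2.imread(f'pics/l_{n}.png') for n in('scene','top')]; cv2.imwrite('pics/l.png',np.hstack(a))
E
```

```text
time_s: 7.3
tool_pos: [0.5207, 0.0799, 0.1847]
tcp_rot: [[0.088, 0.049, 0.995], [0.86, 0.5, -0.101], [-0.502, 0.865, 0.002]]
ft_force: [1.1, -0.2, -1.7]
width: 0.0512
7.3 [-0.3366  0.3681  2.1473  1.0731  1.2776 -0.9353] [0.5207 0.0799 0.1847] [ 1.05 -0.23 -1.68] 0.05124577692974888
```

View pics/l.png

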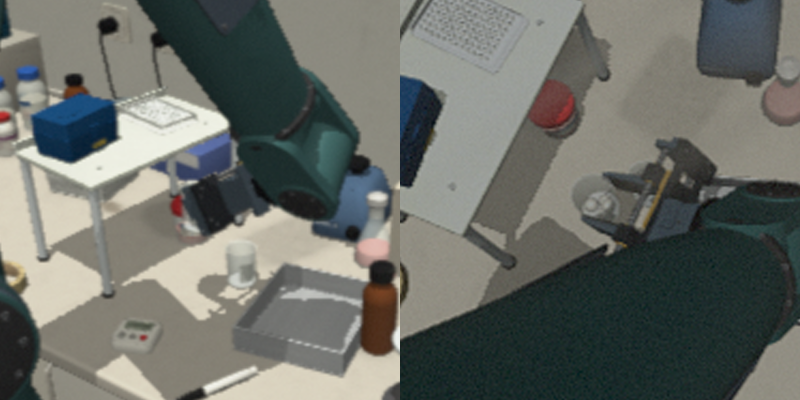

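```bash
python3 - <<'E'
from kin import *
d=np.radians; az=np.arctan2(.995,.097); n=np.array([np.cos(az),np.sin(az),0])
from bench import bot
s=bot.state(); T0,R0=s['tool_pos'],s['tcp_rot']
T1=T0;Rp=R0
for th,g in ((70,[.552,-.135,.20]),(110,[.552,-.135,.14]),(120,[.552,-.135,.10]),(145,[.552,-.14,.095])):
    Rm=Rt(az,d(th)); T=np.array(g)-.006*Rm[:,0]
    plan(T,Rm,12); E,W=joints(ik(T,Rm,fit(False),s['qpos'])[0],fit(False)); print(W.round(3))
    T2,R2=T,Rm; print('   seg',end=' '); plan(T2,R2,8,T1,Rp); T1,Rp=T2,R2
E
```

```text
row [-196.2  -87.4   53.5] [-0.01  0.01 -4.99] dist 221 deg 40 e 0.0 maxstep 0.06 q [-0.44  0.24  1.98  0.38  1.08 -0.54]
[ 0.543 -0.228  0.456]
   seg row [-196.2  -87.4   53.5] [-0.01  0.01 -4.99] dist 221 deg 40 e 0.0 maxstep 0.089 q [-0.44  0.24  1.98  0.38  1.08 -0.54]
row [-162.5 -137.2   53.4] [-0.02  0.01 -9.99] dist 219 deg 80 e 0.0 maxstep 0.158 q [-0.12  0.29  2.05 -0.47  0.85  0.3 ]
[ 0.561 -0.042  0.396]
   seg row [ 57.8 -16.7  -0. ] [ 0.  0. -5.] dist 60 deg 40 e 0.0 maxstep 0.78 q [-0.12  0.29  2.05 -0.47  0.85  0.3 ]
row [-141.4 -171.7   53.4] [-2.000e-02  1.000e-02 -1.124e+01] dist 229 deg 90 e 0.0 maxstep 0.185 q [-0.04  0.39  2.06 -0.71  0.87  0.58]
[0.565 0.001 0.336]
   seg row [37.7 14.7  0. ] [-0.   -0.   -1.25] dist 40 deg 10 e 0.0 maxstep 1.577 q [-0.04  0.39  2.06 -0.71  0.87  0.58]
row [-140.6 -179.1   53.9] [ -0.02   0.   -14.36] dist 234 deg 115 e 0.0057 maxstep 0.232 q [ 0.1   0.56  2.02 -1.06  1.16  0.96]
[0.575 0.081 0.252]
   seg row [7.4 0.7 0.5] [ 0.    0.   -3.13] dist 7 deg 25 e 0.0057 maxstep 1.846 q [ 0.1   0.56  2.02 -1.06  1.16  0.96]
```

```bash
python3 - <<'E'
from kin import *
d=np.radians; az=d(60)
from bench import bot
s=bot.state(); T1,Rp=s['tool_pos'],s['tcp_rot']
for th,g in ((70,[.54,-.13,.20]),(110,[.54,-.13,.14]),(120,[.54,-.13,.10]),(145,[.54,-.135,.095])):
    Rm=Rt(az,d(th)); T=np.array(g)-.006*Rm[:,0]
    plan(T,Rm,8,T1,Rp); T1,Rp=T,Rm
E
```

```text
row [-192.7  -85.4   40.2] [ 2.37 -1.99 -4.91] dist 215 deg 46 e 0.0 maxstep 0.108 q [-0.45  0.16  2.08  0.44  0.93 -0.2 ]
row [ 57.8 -16.7  -0. ] [-0. -0. -5.] dist 60 deg 40 e 0.0 maxstep 0.848 q [-0.12  0.33  2.   -0.39  0.99  0.64]
row [37.7 14.7 -0. ] [ 0.   -0.   -1.25] dist 40 deg 10 e 0.0 maxstep 1.602 q [-0.06  0.45  1.97 -0.54  1.05  0.82]
row [7.1 1.3 2.5] [-0.    0.   -3.13] dist 8 deg 25 e 0.0 maxstep 1.791 q [ 0.05  0.64  1.87 -0.78  1.37  1.04]
```

```bash
python3 -m crank '[{"translation":[-32,-14,7],"delta_rot":[0.4,-0.33,-0.8],"jaw":20},{"translation":[-64,-28,13],"delta_rot":[0.8,-0.66,-1.6],"jaw":20},{"translation":[-96,-42,20],"delta_rot":[1.2,-1.0,-2.4],"jaw":20},{"translation":[-128,-57,27],"delta_rot":[1.6,-1.33,-3.3],"jaw":20},{"translation":[-160,-71,33],"delta_rot":[2.0,-1.66,-4.1],"jaw":20},{"translation":[-193,-85,40],"delta_rot":[2.37,-1.99,-4.91],"jaw":20},{"translation":[-193,-85,40],"delta_rot":[2.37,-1.99,-4.91],"jaw":20}]'; python3 log.py; python3 - <<'E'
from kin import *
from h import *
d=np.radians; az=d(60); Rm=Rt(az,d(110)); plan(np.array([.54,-.13,.14])-.006*Rm[:,0],Rm,8)
p=shot('scene'); cv2.imwrite('pics/p1.png',cv2.resize(p['frame'],(784,588)))
E
```

```text
time_s: 8.28
tool_pos: [0.5387, -0.1316, 0.2039]
tcp_rot: [[0.169, 0.47, 0.867], [0.297, 0.814, -0.499], [-0.94, 0.342, -0.002]]
ft_force: [0.7, 0.4, -0.9]
width: 0.051
8.275 [-0.4468  0.1618  2.079   0.4413  0.9247 -0.1966] [ 0.5387 -0.1316  0.2039] [ 0.68  0.44 -0.86] 0.051044071683011595
row [ 56.1 -16.1   0.5] [ 0.01 -0.02 -5.  ] dist 58 deg 40 e 0.0 maxstep 0.113 q [-0.12  0.33  2.   -0.39  0.99  0.64]
```

View pics/p1.png

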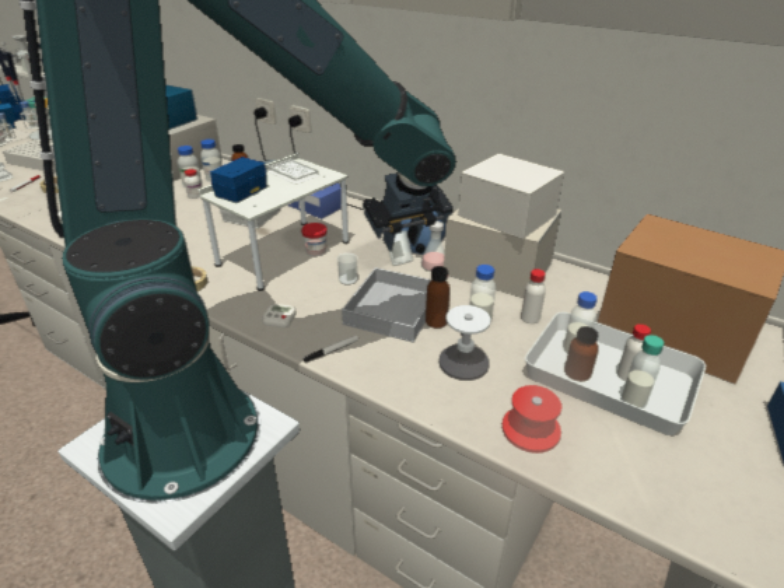

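```bash
python3 - <<'E'
from kin import *
d=np.radians; az=d(60); 
from bench import bot
s=bot.state(); T0,R0=s['tool_pos'],s['tcp_rot']
for th,z in ((95,.10),(105,.095),(115,.095),(125,.095),(135,.095),(145,.095)):
    Rm=Rt(az,d(th)); T=np.array([.535,-.138,z])-.006*Rm[:,0]; plan(T,Rm,10)
    if th==95: T1,R1=T,Rm
    else: print('  from95',rows(T,Rm,T1,R1))
E
```

```text
row [ 88.9 -40.4   1.5] [ 0.01 -0.03 -3.14] dist 98 deg 25 e 0.0 maxstep 0.063 q [-0.25  0.32  2.06 -0.12  0.78  0.36]
row [ 94.1 -41.2   1.5] [ 0.02 -0.03 -4.39] dist 103 deg 35 e 0.0 maxstep 0.083 q [-0.17  0.37  2.03 -0.33  0.86  0.58]
  from95 (array([5.1, 1.5, 0. ]), array([ 0.  ,  0.  , -1.25]))
row [ 94.8 -40.4   1.5] [ 0.02 -0.03 -5.64] dist 103 deg 45 e 0.0 maxstep 0.103 q [-0.1   0.42  2.   -0.49  0.97  0.75]
  from95 (array([5.3, 2.5, 0. ]), array([ 0. , -0. , -2.5]))
row [ 95.6 -39.8   1.5] [ 0.02 -0.03 -6.89] dist 104 deg 55 e 0.0 maxstep 0.124 q [-0.04  0.48  1.96 -0.61  1.1   0.87]
  from95 (array([ 5.8,  3.4, -0. ]), array([ 0.  ,  0.  , -3.75]))
row [ 96.5 -39.2   1.5] [ 0.02 -0.03 -8.14] dist 104 deg 65 e 0.0 maxstep 0.146 q [ 0.01  0.55  1.92 -0.7   1.23  0.97]
  from95 (array([6.4, 4.3, 0. ]), array([-0., -0., -5.]))
row [ 97.5 -38.9   1.5] [ 0.03 -0.03 -9.39] dist 105 deg 75 e 0.0 maxstep 0.168 q [ 0.05  0.63  1.88 -0.78  1.37  1.04]
  from95 (array([7.1, 5. , 0. ]), array([ 0.  ,  0.  , -6.25]))
```

```bash
python3 -m crank '[{"translation":[30,-13,1],"delta_rot":[0,0,-1],"jaw":20},{"translation":[60,-27,1],"delta_rot":[0,0,-2],"jaw":20},{"translation":[89,-40,1.5],"delta_rot":[0,0,-3.14],"jaw":20},{"translation":[94,-41,1.5],"delta_rot":[0,0,-4.39],"jaw":20},{"translation":[94,-41,1.5],"delta_rot":[0,0,-5.0],"jaw":20},{"translation":[95,-40,1.5],"delta_rot":[0,0,-5.6],"jaw":20},{"translation":[95,-40,1.5],"delta_rot":[0,0,-6.2],"jaw":20},{"translation":[96,-40,1.5],"delta_rot":[0,0,-6.9],"jaw":20},{"translation":[96,-40,1.5],"delta_rot":[0,0,-7.5],"jaw":20},{"translation":[96,-39,1.5],"delta_rot":[0,0,-8.1],"jaw":20},{"translation":[97,-39,1.5],"delta_rot":[0,0,-8.8],"jaw":20},{"translation":[97,-39,1.5],"delta_rot":[0,0,-9.4],"jaw":20},{"translation":[97,-39,1.5],"delta_rot":[0,0,-9.4],"jaw":20},{"translation":[97,-39,1.5],"delta_rot":[0,0,-9.4],"jaw":20},{"translation":[97,-39,1.5],"delta_rot":[0,0,-9.4],"jaw":20},{"translation":[97,-39,1.5],"delta_rot":[0,0,-9.4],"jaw":20}]'; python3 log.py; python3 - <<'E'
from h import *
for n in ('scene','top'):
    p=shot(n); im=p['frame']
    u,v=map(int,pix(p,[.553,-.109,.05])); cv2.imwrite(f'pics/pp_{n}.png',cv2.resize(im[v-70:v+70,u-70:u+70],(400,400),interpolation=cv2.INTER_CUBIC))
    for d in bot.find_in('ball0_center',p): print(n,round(d['score'],2),w(p,d['xyz']).round(3))
a=[cv2.imread(f'pics/pp_{n}.png') for n in('scene','top')]; cv2.imwrite('pics/pp.png',np.hstack(a))
E
```

```text
time_s: 10.32
tool_pos: [0.5377, -0.1354, 0.1002]
tcp_rot: [[-0.412, 0.284, 0.866], [-0.71, 0.496, -0.5], [-0.571, -0.821, -0.002]]
ft_force: [0.1, 0.2, -0.2]
width: 0.0512
10.325 [ 0.0469  0.6298  1.8771 -0.7806  1.3729  1.0346] [ 0.5377 -0.1354  0.1002] [ 0.09  0.25 -0.2 ] 0.0512487634285561
```

View pics/pp.png

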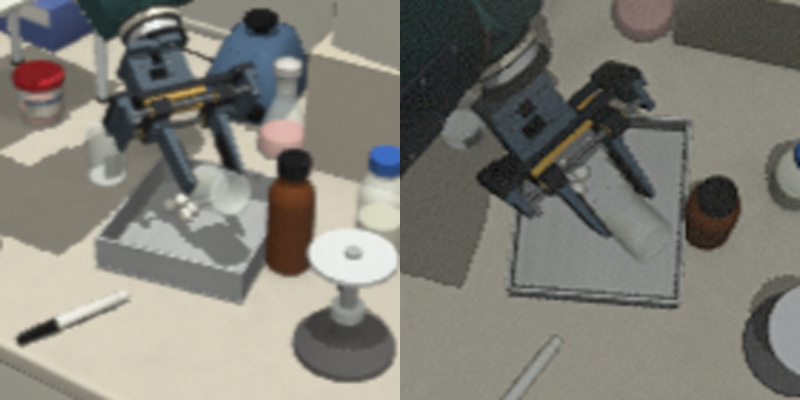

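```bash
python3 -m crank '[{"translation":[-20,-28,0],"delta_rot":[0,0,0],"jaw":20},{"translation":[-46,-66,0],"delta_rot":[0,0,0],"jaw":20},{"translation":[-80,-115,0],"delta_rot":[0,0,0],"jaw":20},{"translation":[-80,-115,0],"delta_rot":[0,0,0],"jaw":20},{"translation":[-80,-115,0],"delta_rot":[0,0,0],"jaw":20}]'; python3 log.py; python3 - <<'E'
from h import *
for n in ('scene','top'):
    p=shot(n); im=p['frame']
    u,v=map(int,pix(p,[.553,-.109,.05])); cv2.imwrite(f'pics/pq_{n}.png',cv2.resize(im[v-70:v+70,u-70:u+70],(400,400),interpolation=cv2.INTER_CUBIC))
    for d in bot.find_in('ball0_center',p): print(n,round(d['score'],2),w(p,d['xyz']).round(3))
a=[cv2.imread(f'pics/pq_{n}.png') for n in('scene','top')]; cv2.imwrite('pics/pq.png',np.hstack(a))
E
```

```text
time_s: 11.15
tool_pos: [0.5378, -0.1354, 0.2395]
tcp_rot: [[-0.412, 0.283, 0.866], [-0.71, 0.495, -0.5], [-0.571, -0.821, -0.003]]
ft_force: [-0.1, 0.2, -0.5]
width: 0.051
11.15 [ 0.0471  0.4173  1.8752 -0.7628  1.5275  0.8839] [ 0.5378 -0.1354  0.2395] [-0.15  0.19 -0.48] 0.050990867655361705
top 0.65 [ 0.782 -0.097  0.069]
```

View pics/pq.png

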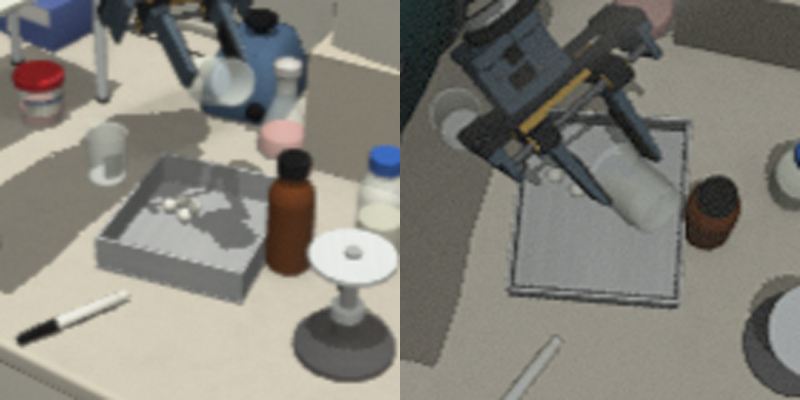

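```bash
python3 - <<'E'
from h import *
p=shot('scene'); u,v=map(int,pix(p,[.553,-.109,.05])); im=p['frame'][v-22:v+22,u-32:u+28]; cv2.imwrite('pics/pr.png',cv2.resize(im,None,fx=12,fy=12,interpolation=cv2.INTER_CUBIC))
E
```

```text
(no output)
```

View pics/pr.png

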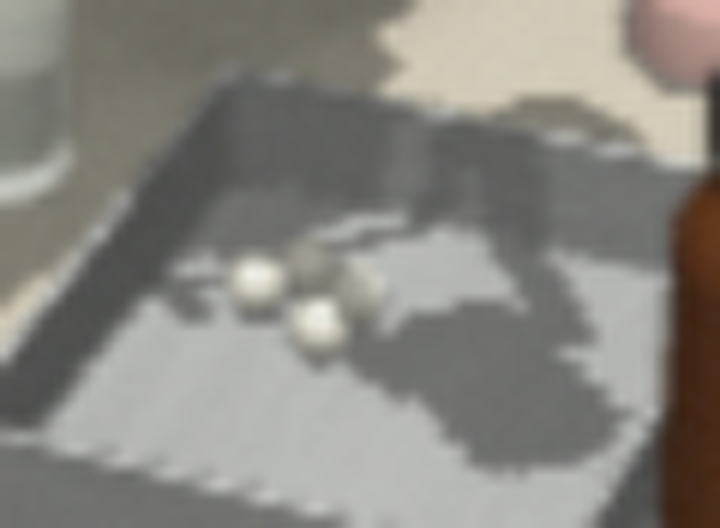

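```bash
python3 - <<'E'
from kin import *
d=np.radians
from bench import bot
L=load()
g=[l for l in L if abs(l[1][2]-.0467)<2e-3 and l[1][1]>.23][-1]
T0,R0=np.array(g[1]),np.array(g[2]); off=R0.T@(np.array([.5345,.240,0])-T0); print('off',off.round(4),'up',(R0.T@[0,0,1]).round(4))
up=R0.T@np.array([0,0,1])
np.save('off.npy',np.r_[off,up])
# place rotation: same as R0 yawed about world z
R30=rz(d(20)-np.arctan2(R0[1,0],R0[0,0]))@R0
T=np.array([.475,-.344,.18])-R30@off; print('place T',T.round(4))
Rm=Rt(d(40),d(90)); M=np.array([.50,-.22,.30])
plan(M,Rm,10); plan(T,R30,10,M,Rm)
s=bot.state(); plan(T,R30,20)
E
```

```text
off [ 0.0291 -0.0371 -0.0003] up [-0.5005  0.8657 -0.0028]
place T [ 0.4689 -0.3467  0.2267]
row [  40.8 -102.7    9.4] [2.32 1.18 6.84] dist 111 deg 59 e 0.0 maxstep 0.103 q [-0.46  0.04  1.99 -0.    1.12  0.42]
row [  73.3 -105.2   77.1] [ 2.29 -1.3   7.42] dist 150 deg 63 e 0.0 maxstep 0.867 q [-1.08  0.26  2.19  1.31  1.09 -0.77]
row [ 185.4 -114.    46.1] [ 5.93 -0.25 13.74] dist 222 deg 120 e 0.0 maxstep 0.174 q [-1.08  0.26  2.19  1.31  1.09 -0.77]
```

```bash
python3 -m crank '[{"translation":[6,-15,1],"delta_rot":[0.33,0.17,1.0],"jaw":20},{"translation":[12,-30,3],"delta_rot":[0.67,0.34,2.0],"jaw":20},{"translation":[18,-45,4],"delta_rot":[1.0,0.5,3.0],"jaw":20},{"translation":[24,-60,5],"delta_rot":[1.33,0.67,4.0],"jaw":20},{"translation":[30,-75,7],"delta_rot":[1.67,0.85,5.0],"jaw":20},{"translation":[35,-90,8],"delta_rot":[2.0,1.0,6.0],"jaw":20},{"translation":[41,-103,9],"delta_rot":[2.32,1.18,6.84],"jaw":20},{"translation":[41,-103,9],"delta_rot":[2.32,1.18,6.84],"jaw":20}]'; python3 log.py; python3 - <<'E'
from kin import *
o=np.load('off.npy'); g=[l for l in load() if abs(l[1][2]-.0467)<2e-3 and l[1][1]>.23][-1]; R0=np.array(g[2])
R30=rz(np.radians(20)-np.arctan2(R0[1,0],R0[0,0]))@R0
plan(np.array([.475,-.344,.18])-R30@o[:3],R30,10)
E
```

```text
time_s: 12.4
tool_pos: [0.499, -0.2215, 0.3013]
tcp_rot: [[0.003, 0.768, 0.64], [0.0, 0.64, -0.768], [-1.0, 0.002, 0.001]]
ft_force: [-0.4, -0.2, -1.0]
width: 0.0511
12.4 [-4.6130e-01  3.5500e-02  1.9870e+00  1.6000e-03  1.1169e+00  4.1420e-01] [ 0.499  -0.2215  0.3013] [-0.37 -0.18 -0.98] 0.051090583886453864
row [  74.5 -103.3   76.8] [ 2.27 -1.28  7.4 ] dist 149 deg 63 e 0.0 maxstep 0.151 q [-1.08  0.26  2.19  1.31  1.09 -0.77]
```

```bash
python3 -m crank '[{"translation":[7,-12,9],"delta_rot":[0.28,-0.16,0.92],"jaw":20},{"translation":[16,-26,19],"delta_rot":[0.57,-0.32,1.85],"jaw":20},{"translation":[25,-39,29],"delta_rot":[0.85,-0.48,2.8],"jaw":20},{"translation":[35,-52,38],"delta_rot":[1.13,-0.64,3.7],"jaw":20},{"translation":[45,-65,48],"delta_rot":[1.42,-0.8,4.6],"jaw":20},{"translation":[55,-78,58],"delta_rot":[1.7,-0.96,5.55],"jaw":20},{"translation":[65,-91,67],"delta_rot":[2.0,-1.12,6.5],"jaw":20},{"translation":[74.5,-103,77],"delta_rot":[2.27,-1.28,7.4],"jaw":20},{"translation":[74.5,-103,77],"delta_rot":[2.27,-1.28,7.4],"jaw":20},{"translation":[74.5,-103,77],"delta_rot":[2.27,-1.28,7.4],"jaw":20}]'; python3 log.py; python3 - <<'E'
from kin import *
from h import *
o=np.load('off.npy'); s=bot.state(); F=s['tool_pos']+s['tcp_rot']@o[:3]; U=s['tcp_rot']@o[3:]; print('foot',F.round(4),'up',U.round(4),s['ft_force'])
for n in ('scene','top'):
    p=shot(n); im=cv2.resize(p['frame'],None,fx=4,fy=4,interpolation=cv2.INTER_CUBIC)
    for z,r in BK: cv2.polylines(im,[np.round((proj(p,ring(F[0],F[1],F[2]+z,r))+.5)*4).astype(np.int32)],True,(0,255,0),1)
    cv2.polylines(im,[np.round((proj(p,ring(.475,-.344,.124,.045))+.5)*4).astype(np.int32)],True,(0,0,255),1)
    u,v=np.array(pix(p,F))*4; u,v=int(u),int(v); cv2.imwrite(f'pics/h_{n}.png',im[v-200:v+250,u-200:u+200])
a=[cv2.imread(f'pics/h_{n}.png') for n in('scene','top')]; cv2.imwrite('pics/h.png',np.hstack(a))
E
```

```text
time_s: 13.65
tool_pos: [0.4709, -0.3445, 0.2263]
tcp_rot: [[0.81, 0.474, 0.345], [0.3, 0.171, -0.939], [-0.504, 0.864, -0.003]]
ft_force: [0.3, -0.4, -0.0]
width: 0.0517
13.65 [-1.0766  0.2563  2.1903  1.3081  1.0882 -0.7694] [ 0.4709 -0.3445  0.2263] [ 0.32 -0.45 -0.04] 0.051664067155696464
foot [ 0.4768 -0.3418  0.1796] up [0.0037 0.001  1.    ] [ 0.32492162 -0.44603733 -0.04465981]
```

View pics/h.png

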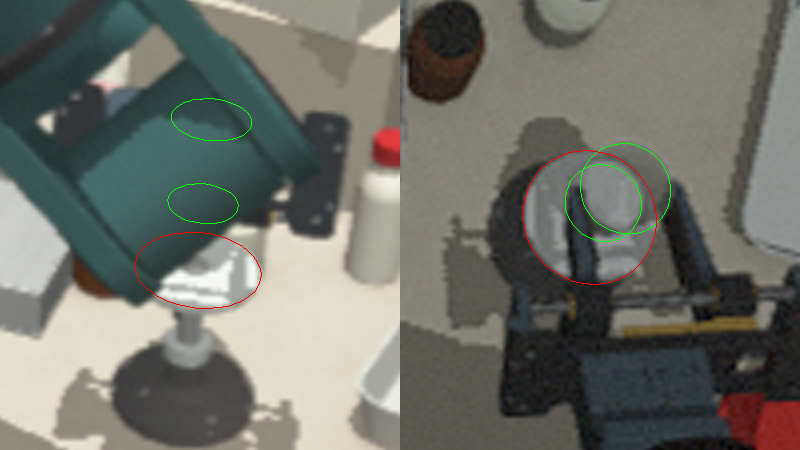

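```bash
python3 - <<'E'
from h import *
o=np.load('off.npy'); s=bot.state(); F=s['tool_pos']+s['tcp_rot']@o[:3]
p=shot('top'); u,v=map(int,pix(p,F)); c=p['frame'][v-25:v+25,u-25:u+30]; c=cv2.convertScaleAbs(c,alpha=1.4); 
a=cv2.resize(c,None,fx=7,fy=10 and 7,interpolation=cv2.INTER_CUBIC); b=a.copy()
for z,r in BK: cv2.polylines(b,[np.round((proj(p,ring(F[0],F[1],F[2]+z,r))-[u-25,v-25]+.5)*7).astype(np.int32)],True,(0,255,0),1)
cv2.imwrite('pics/hz.png',np.hstack([a,b]))
C=cloud(p); print(np.round(C[v-20:v+20:4,u-20:u+24:4,2]*1000))
E
```

```text
[[  2.   2.   2.  -3.   3.   1.  -2.   1.  -1.   1.   4.]
 [  2.   1.   3.   8.   0.   3.   6.  -2.   0.   2.   3.]
 [  6.   1.   1.   2. 126. 249. 225. 231. 247.   0.   3.]
 [ -1.  12. 127. 130. 232. 183. 187. 200. 225. 247.   3.]
 [ 16. 124. 131. 127. 244. 185. 184. 184. 206. 244. 248.]
 [ 12. 125. 126. 239. 247. 184. 187. 184. 200. 242. 251.]
 [ 17. 123. 127. 238. 256. 256. 188. 183. 222. 225. 254.]
 [ 11. 126. 127. 233. 261. 206. 221. 126. 124.   0. 254.]
 [ 11. 127. 128. 230. 268. 128. 127. 126. 123.   5. 252.]
 [ 16.  12. 125. 125. 271. 126. 125. 125.  -0.   0. 250.]]
```

View pics/hz.png

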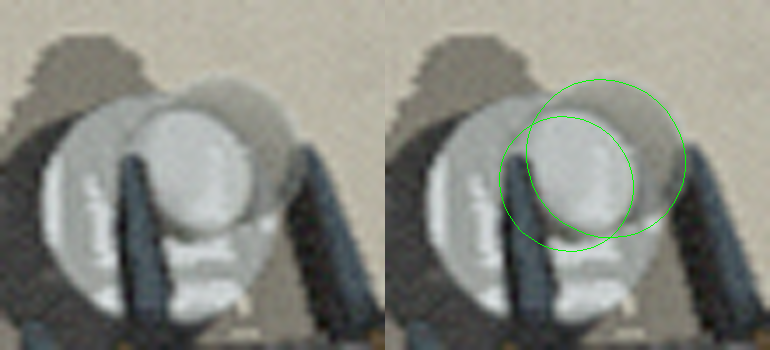

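```bash
python3 - <<'E'
from h import *
from scipy.optimize import least_squares
o=np.load('off.npy'); s=bot.state(); F=s['tool_pos']+s['tcp_rot']@o[:3]
p=shot('top'); C=cloud(p); u,v=map(int,pix(p,F)); X=C[v-25:v+25,u-20:u+25].reshape(-1,3)
fl=X[(X[:,2]>.172)&(X[:,2]<.196)&(np.hypot(*(X[:,:2]-F[:2]).T)<.035)]
for it in range(3):
    A=np.c_[fl[:,:2]-fl[:,:2].mean(0),np.ones(len(fl))]; c,*_=np.linalg.lstsq(A,fl[:,2],rcond=None); r=fl[:,2]-A@c; fl=fl[abs(r)<2.5*r.std()]
print('floor',len(fl),'slope',c.round(3),'std',r.std().round(4),'se~',(r.std()/np.sqrt(len(fl))/.011).round(3),'centre',fl.mean(0).round(4),'minmax',fl.min(0).round(3),fl.max(0).round(3),'F',F.round(4))
c1,r1=cv2.minEnclosingCircle((fl[:,:2]*1000).astype(np.float32)); print(c1,r1)
E
```

```text
floor 174 slope [0.023 0.034 0.186] std 0.0019 se~ 0.013 centre [ 0.4851 -0.348   0.1854] minmax [ 0.455 -0.367  0.181] [ 0.503 -0.318  0.19 ] F [ 0.4772 -0.342   0.1807]
(479.53802490234375, -342.6170349121094) 24.75539779663086
```

```bash
python3 - <<'E'
from h import *
o=np.load('off.npy'); s=bot.state(); F=s['tool_pos']+s['tcp_rot']@o[:3]
p=shot('top'); f,cx,cy=K(p); u,v=map(int,pix(p,F))
def at(px,py,z):
    d=p['T'][:3,:3]@np.array([(px-cx)/f,(py-cy)/f,1]); t=p['T'][:3,3]; return t+d*(z-t[2])/d[2]
for a,z in (((192,170),.184),((217,152),.249),((221,158),.249)): print(at(u-25+a[0]/7-.5,v-25+a[1]/7-.5,z).round(4))
print(F)
E
```

```text
[ 0.4823 -0.3441  0.184 ]
[ 0.4788 -0.3405  0.249 ]
[ 0.4773 -0.3423  0.249 ]
[ 0.47714173 -0.34216249  0.18068914]
```

```bash
python3 -m crank '[{"translation":[0,-14,-1],"delta_rot":[0,0,-0.1],"jaw":20},{"translation":[7,-24,-1.6],"delta_rot":[0,0,-0.2],"jaw":20},{"translation":[13.6,-32.6,-1.6],"delta_rot":[0,0,-0.2],"jaw":20},{"translation":[13.6,-32.6,-1.6],"delta_rot":[0,0,-0.2],"jaw":20},{"translation":[13.6,-32.6,-1.6],"delta_rot":[0,0,-0.2],"jaw":20},{"translation":[13.6,-32.6,-1.6],"delta_rot":[0,0,-0.2],"jaw":20}]'; python3 log.py; python3 - <<'E'
from kin import *
from h import *
o=np.load('off.npy'); s=bot.state(); print((s['tool_pos']+s['tcp_rot']@o[:3]).round(4), (s['tcp_rot']@o[3:]).round(3),(s['tcp_rot'].T@[0,0,-1]).round(4))
E
```

```text
time_s: 14.65
tool_pos: [0.4657, -0.3454, 0.1918]
tcp_rot: [[0.799, 0.494, 0.343], [0.293, 0.179, -0.939], [-0.525, 0.851, -0.002]]
ft_force: [0.8, 0.7, -1.0]
width: 0.051
14.65 [-1.0795  0.3099  2.1972  1.32    1.0547 -0.8279] [ 0.4657 -0.3454  0.1918] [ 0.79  0.66 -1.03] 0.051041611087448896
[ 0.4705 -0.3432  0.1449] [0.027 0.011 1.   ] [ 0.5254 -0.8509  0.0018]
```

```bash
python3 -m crank '[{"translation":[4,-7,0],"delta_rot":[0,0,0],"jaw":20},{"translation":[7,-11,0],"delta_rot":[0,0,0],"jaw":20},{"translation":[7,-11,0],"delta_rot":[0,0,0],"jaw":20},{"translation":[7,-11,0],"delta_rot":[0,0,0],"jaw":20}]'; python3 log.py
for i in 1; do python3 -m crank '[{"translation":[1,-1.7,0],"delta_rot":[0,0,0],"jaw":20},{"translation":[2,-3.4,0],"delta_rot":[0,0,0],"jaw":20},{"translation":[2,-3.4,0],"delta_rot":[0,0,0],"jaw":20}]'; done; python3 log.py
```

```text
time_s: 15.15
tool_pos: [0.4658, -0.3452, 0.1785]
tcp_rot: [[0.799, 0.494, 0.343], [0.293, 0.178, -0.939], [-0.525, 0.851, -0.002]]
ft_force: [0.4, -0.1, -0.5]
width: 0.0509
15.15 [-1.0792  0.3366  2.1976  1.335   1.0481 -0.8576] [ 0.4658 -0.3452  0.1785] [ 0.43 -0.06 -0.46] 0.05085584990551442
time_s: 15.52
tool_pos: [0.4657, -0.3451, 0.1744]
tcp_rot: [[0.799, 0.494, 0.343], [0.293, 0.178, -0.939], [-0.526, 0.851, -0.002]]
ft_force: [0.2, 0.5, -1.0]
width: 0.0509
15.525 [-1.0793  0.3448  2.1978  1.3394  1.0462 -0.8668] [ 0.4657 -0.3451  0.1744] [ 0.16  0.51 -1.01] 0.050916537175740906
```

```bash
python3 -m crank '[{"translation":[1,-1.7,0],"delta_rot":[0,0,0],"jaw":20},{"translation":[1,-1.7,0],"delta_rot":[0,0,0],"jaw":20}]'; python3 log.py;  python3 -m crank '[{"translation":[1,-1.7,0],"delta_rot":[0,0,0],"jaw":20},{"translation":[1,-1.7,0],"delta_rot":[0,0,0],"jaw":20}]'; python3 log.py
```

```text
time_s: 15.78
tool_pos: [0.4656, -0.3451, 0.1724]
tcp_rot: [[0.799, 0.494, 0.343], [0.293, 0.178, -0.939], [-0.526, 0.851, -0.002]]
ft_force: [0.4, 0.7, -1.5]
width: 0.0512
15.775 [-1.0794  0.3488  2.1978  1.3416  1.0454 -0.8713] [ 0.4656 -0.3451  0.1724] [ 0.41  0.71 -1.48] 0.05122345327411456
time_s: 16.02
tool_pos: [0.4657, -0.3452, 0.1706]
tcp_rot: [[0.799, 0.494, 0.343], [0.293, 0.178, -0.939], [-0.525, 0.851, -0.002]]
ft_force: [-0.6, -0.1, 0.7]
width: 0.0511
16.025 [-1.0795  0.3527  2.1977  1.344   1.0447 -0.8759] [ 0.4657 -0.3452  0.1706] [-0.6  -0.08  0.74] 0.05114363315431119
```

```bash
for i in 1; do python3 -m crank '[{"translation":[1,-1.7,0],"delta_rot":[0,0,0],"jaw":20},{"translation":[1,-1.7,0],"delta_rot":[0,0,0],"jaw":20}]'; python3 log.py; done;
```

```text
time_s: 16.27
tool_pos: [0.4656, -0.3452, 0.1687]
tcp_rot: [[0.799, 0.494, 0.343], [0.293, 0.178, -0.939], [-0.525, 0.851, -0.002]]
ft_force: [-1.3, 0.3, 2.9]
width: 0.0509
16.275 [-1.0796  0.3567  2.1976  1.3462  1.0439 -0.8803] [ 0.4656 -0.3452  0.1687] [-1.35  0.25  2.88] 0.05088018643311324
```

```bash
python3 -m crank '[{"translation":[1,-1.7,0],"delta_rot":[0,0,0],"jaw":20},{"translation":[1,-1.7,0],"delta_rot":[0,0,0],"jaw":20}]' | grep ft; python3 log.py
```

```text
ft_force: [-1.7, 0.1, 4.0]
16.525 [-1.0797  0.3607  2.1975  1.3484  1.0431 -0.8849] [ 0.4656 -0.3453  0.1667] [-1.75  0.09  4.04] 0.05104834830056954
```

```bash
python3 -m crank '[{"translation":[-0.5,0.9,0],"delta_rot":[0,0,0],"jaw":20},{"translation":[-1.2,2.0,0],"delta_rot":[0,0,0],"jaw":20},{"translation":[-1.2,2.0,0],"delta_rot":[0,0,0],"jaw":20}]' | grep ft; python3 log.py; python3 - <<'E'
from h import *
p=shot('top'); u,v=map(int,pix(p,[.475,-.344,.125])); c=cv2.convertScaleAbs(p['frame'][v-28:v+28,u-28:u+38],alpha=1.4); a=cv2.resize(c,None,fx=10,fy=10,interpolation=cv2.INTER_CUBIC)
for (x,y,z,r),col in (((.475,-.344,.124,.0245),(0,255,0)),((.475,-.344,.193,.027),(0,255,0)),((.475,-.344,.123,.045),(0,0,255))): cv2.polylines(a,[np.round((proj(p,ring(x,y,z,r))-[u-28,v-28]+.5)*10).astype(np.int32)],True,col,1)
cv2.imwrite('pics/pl.png',a)
E
```

```text
ft_force: [-0.7, 0.6, 2.4]
16.9 [-1.0796  0.3557  2.1977  1.3454  1.0438 -0.8794] [ 0.4656 -0.3452  0.169 ] [-0.67  0.6   2.4 ] 0.05097930970313234
```

View pics/pl.png

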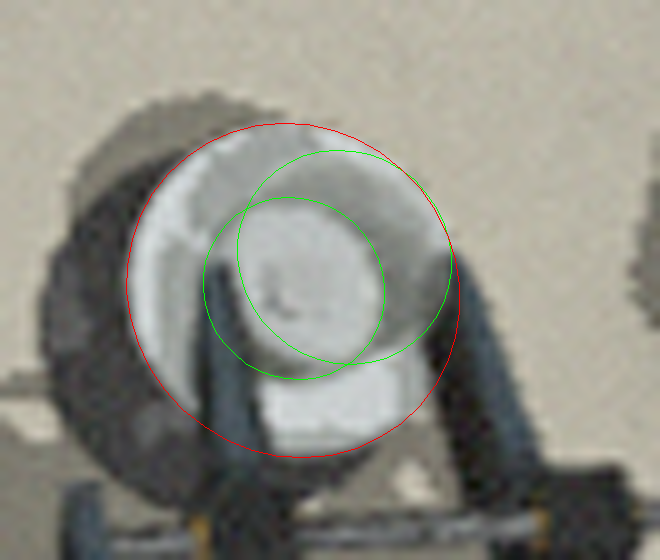

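```bash
python3 -m crank '[{"translation":[-0.5,0.8,0],"delta_rot":[0,0,0],"jaw":20},{"translation":[-0.5,0.8,0],"delta_rot":[0,0,0],"jaw":20},{"translation":[-0.5,0.8,0],"delta_rot":[0,0,0],"jaw":58},{"translation":[-0.5,0.8,0],"delta_rot":[0,0,0],"jaw":62},{"translation":[-0.5,0.8,0],"delta_rot":[0,0,0],"jaw":68},{"translation":[-0.5,0.8,0],"delta_rot":[0,0,0],"jaw":76},{"translation":[-0.5,0.8,0],"delta_rot":[0,0,0],"jaw":84},{"translation":[-0.5,0.8,0],"delta_rot":[0,0,0],"jaw":84},{"translation":[-0.5,0.8,0],"delta_rot":[0,0,0],"jaw":84}]'; python3 log.py;  python3 - <<'E'
from h import *
p=shot('top'); u,v=map(int,pix(p,[.475,-.344,.125])); c=cv2.convertScaleAbs(p['frame'][v-28:v+28,u-28:u+38],alpha=1.4); a=cv2.resize(c,None,fx=10,fy=10,interpolation=cv2.INTER_CUBIC)
cv2.imwrite('pics/pl2.png',a)
E
```

```text
time_s: 18.08
tool_pos: [0.4656, -0.3452, 0.17]
tcp_rot: [[0.799, 0.494, 0.343], [0.293, 0.179, -0.939], [-0.525, 0.851, -0.002]]
ft_force: [0.2, -0.6, 0.2]
width: 0.0767
18.075 [-1.0796  0.3539  2.1977  1.3445  1.0444 -0.8773] [ 0.4656 -0.3452  0.17  ] [ 0.23 -0.63  0.2 ] 0.07670906194734928
```

View pics/pl2.png

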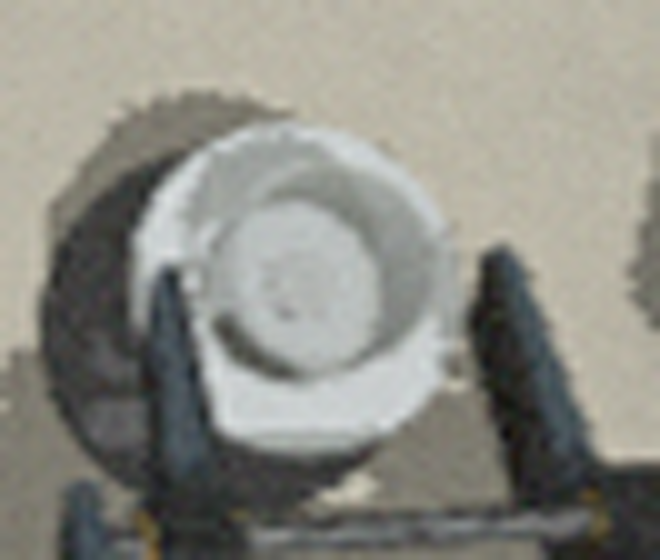

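The beaker is released and standing centred on the plate, with the fingers clear on both sides. I'll retreat straight back along the tool axis.

```bash
python3 - <<'E'
from kin import *
from bench import bot
s=bot.state(); plan(s['tool_pos']-.1*s['tcp_rot'][:,0]+[0,0,.03],s['tcp_rot'],8); plan(s['tool_pos']-.08*s['tcp_rot'][:,0],s['tcp_rot'],8)
E
python3 -m crank '[{"translation":[-20,0,0],"delta_rot":[0,0,0],"jaw":84},{"translation":[-40,0,0],"delta_rot":[0,0,0],"jaw":84},{"translation":[-65,0,0],"delta_rot":[0,0,0],"jaw":84},{"translation":[-85,0,0],"delta_rot":[0,0,0],"jaw":84},{"translation":[-85,0,0],"delta_rot":[0,0,0],"jaw":84},{"translation":[-85,0,0],"delta_rot":[0,0,0],"jaw":84},{"translation":[-85,0,0],"delta_rot":[0,0,0],"jaw":84}]'; python3 log.py; python3 - <<'E'
from h import *
for n in ('scene','top'):
    p=shot(n); cv2.imwrite(f'pics/end_{n}.png',cv2.resize(p['frame'],(784,588)))
C=cloud(p); f,cx,cy=K(p)
u,v=map(int,pix(p,[.475,-.344,.125])); X=C[v-30:v+30,u-30:u+35].reshape(-1,3)
rim=X[(X[:,2]>.186)&(X[:,2]<.21)]; print('rim',len(rim),cv2.minEnclosingCircle((rim[:,:2]*1000).astype(np.float32)),np.median(rim[:,2]))
c=cv2.convertScaleAbs(p['frame'][v-28:v+28,u-28:u+38],alpha=1.4); cv2.imwrite('pics/end_z.png',cv2.resize(c,None,fx=9,fy=9,interpolation=cv2.INTER_CUBIC))
for n in ('flask','cup'):
    for d in bot.find_in(n,p)[:1]: print(n,w(p,d['xyz']).round(3))
E
```

```text
row [-1.158e+02  2.550e+01 -1.000e-01] [0. 0. 0.] dist 119 deg 0 e 0.0 maxstep 0.027 q [-1.25  0.18  2.2   1.15  1.2  -0.74]
row [-80.   0.  -0.] [0. 0. 0.] dist 80 deg 0 e 0.0 maxstep 0.018 q [-1.22  0.26  2.21  1.2   1.15 -0.82]
time_s: 19.0
tool_pos: [0.3979, -0.3697, 0.2142]
tcp_rot: [[0.798, 0.494, 0.344], [0.294, 0.178, -0.939], [-0.525, 0.851, -0.003]]
ft_force: [0.6, -0.1, -0.2]
width: 0.0766
19.0 [-1.2268  0.2543  2.2112  1.1962  1.1535 -0.8135] [ 0.3979 -0.3697  0.2142] [ 0.58 -0.12 -0.23] 0.07655905622306944
rim 85 ((472.8893127441406, -343.1936340332031), 26.711776733398438) 0.1930213199065819
flask [ 0.777 -0.091  0.053]
cup [0.659 0.221 0.078]
```

View pics/end_scene.png

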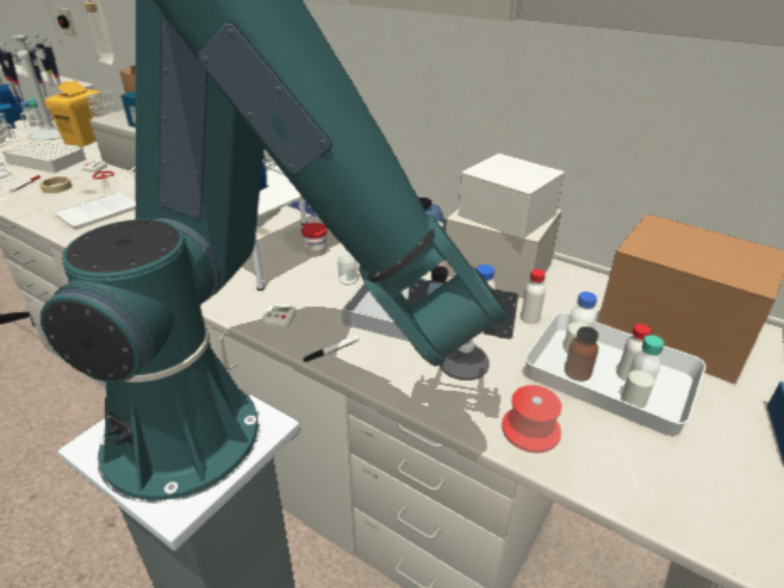

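View pics/end_top.png

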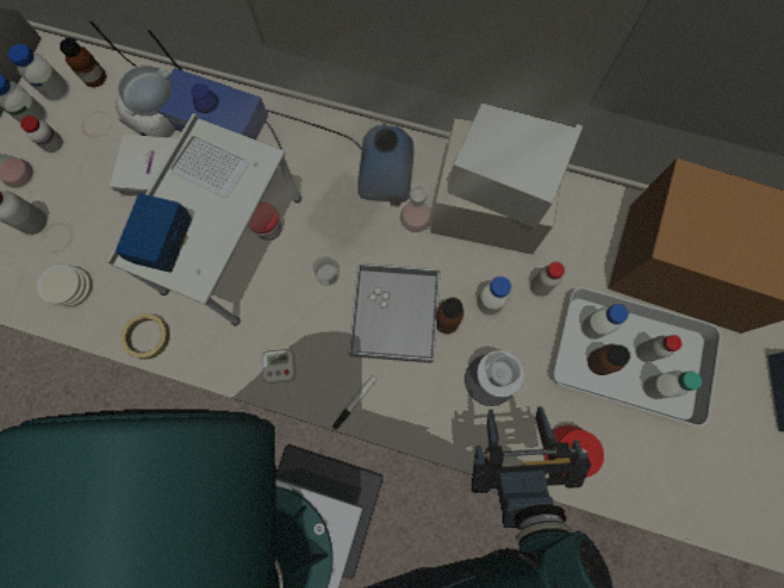

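```bash
python3 -c "
from bench import bot
print(bot.finish_job())"
```

```text
the job is handed in; nothing more can be done
None
```

I took the leftmost beaker from under the riser, tipped it to about 115° over the tray, then set it upright on the sprung plate and let go. The job was handed in at about 19 s, and the hand-in reported no verdict.

**Placing:** I felt the plate as contact at a height of about 0.124 m. The beaker pressed on it with about 5 N at most. I then eased off to about 1–2 N before opening the fingers and backed straight off.

**Last checks:**
- **Balls:** all four show in the tray, at about (375–388, 290–303) in the last top picture.
- **Beaker:** its rim centre is at (0.473, -0.343) and the stand's axis at about (0.475, -0.344). The rim is at 0.193 m, so it stands upright on the plate.
- **Cup and flask:** both show within 4 mm of where they started.
- **Robot:** it is clear of everything, with wrist force near zero.

**Checks that failed or disagreed:**
- **Ball network:** it never found the balls and once put one on the flask, so I counted them by eye in enlarged pictures.
- **Tilt in the grip:** after pouring, the beaker seemed about 2° tilted and 5 mm off in the grip. The two tilt estimates disagreed in y. I corrected for this before setting it down.

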